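# Tilt a pile of portable drives into its snug caddy and shut the bail

### The arm

A 6-joint arm with a two-finger parallel gripper is mounted at the origin on the work surface. World frame = base frame: x ahead of the robot, y to its left, z up, the work surface at z = 0. Lengths are in mm, angles in rad, forces in N, time in s.
With the tool pointing down it reaches from about 350 to 1000 mm from the base axis. Payload 7.1 kg.
Tool frame: the origin (TCP) lies between the finger pads; the fingertips stand 19 mm ahead of it and the grasp point (between the pads) is the TCP (r.tips_ahead is the distance from the TCP to the fingertips, in mm); z points along the fingers, y is the direction in which the jaws open and shut (so a half turn about z gives the same grasp; the last joint's range is limited). The gripper opens to 85 mm and grips with 20 to 120 N. Pads are 22 mm wide; open, the fingers measure 114 mm over their backs; the gripper's body (76 mm by 85 mm) begins 54 mm behind the grasp point. The pads swing forward as they close: fully open they stand 13 mm farther back than shut.
Start: joints at [-1.292, 0.423, 1.63, -0, 1.089, -0.019], TCP at [183.404, -597.468, 250.319] pointing down, gripper open.
Joint ranges: [-3, 3], [-0.9, 2.11], [0.09, 2.58], [-1.31, 4.45], [0.11, 2.69], [-2.54, 2.54]. Speed limits (rad/s): [2.39, 2.39, 3.01, 3.14, 3.14, 3.14].

### API

Orientations are given as a unit quaternion [w, x, y, z].
In Python, from workcell import r gives the robot as it stands.
- The arm moves only by the tool carry_out, never from a script. Its argument "plan" is a list of rows, each an object with "turn": the turn, a rotation vector about the tool's x, y, z normalised to -1 to 1, where 1 is pi rad, a list of three; "xyz": the shift along the tool's x, y, z normalised to -1 to 1, where 1 is 0.3 m, a list of three; "gripper": the gripper's target within -1 to 1 (fully open at 1, half-way at 0, shut at -1). In form: [{"turn": [ax, ay, az], "xyz": [dx, dy, dz], "gripper": gripper}, ...]. A call has 1 to 5 rows; each row shifts and turns the pose as measured when the row begins, along the tool's axes as they then stand; what a row does not reach is not made up. A row lasts 1/8 s, in which the tool goes at most 62.5 mm and 10.7 degrees, less where a joint would pass 70% of its speed; a pose out of reach is approached as far as the arm can. A call with a number of a shift or a turn outside -1 to 1 is refused whole. A call with a gripper value outside its range is refused whole. The fingers move at their own pace and stop on an object; "force" is the grip in N (left out, the last holds). Time passes only in rows, so rows that do not move let the fingers close. It gives the time, the measured TCP pose, the force and the opening at its end, in the units of the state.
- r.sense(): the state, without advancing time (a new reading comes with each control period).
- r.grab_frame(name): name is "side" or "top" or "wrist"; returns a dict with "frame" (420x560x3 uint8, blue, green, red), "vertical_fov" (degrees; the focal length in pixels is half the picture's height over the tangent of half this angle, whatever the lens; pixels are square), "cx", "cy" (the principal point, pixels), "T" (4x4, takes a point from camera to world coordinates); the wrist camera has in their place "tool_from_camera" (4x4, takes a point from camera to tool coordinates, whose origin is the TCP and whose axes are the flange's). Camera axes: x right, y down, z forward; pixel columns grow to the right and rows downward; lengths in mm; the calibration is good to about 2 mm. A picture is of the moment at which its call begins: read the wrist's pose just before it. There is no depth.
- r.close_job(): hands the job in, once; it reports no verdict.
The state is a dict: "time": time; "joint_pos": joint angles; "joint_vel": joint speeds; "joint_efforts": joint torques, N m; "eef_pos": TCP position; "orientation": TCP orientation; "contact_force": force on the tool from outside, world axes, zero at the start; "torque": the same for the moment, N m; "grip_width": opening from 0.0 (shut) to 1.0 (fully open).
Only numpy, scipy, OpenCV 4.12 (cv2) and the standard library are available. Lean on these libraries where they do the work, as an engineer would, in place of code of your own. Each camera call takes 0.05 s, during which the arm holds its last target.

### The job

Take the pile of three portable drives off the wooden sloped rest in one go, without letting the pile come apart, and put it in the grey caddy: one end has to be tilted in under the caddy's lip before the pile will lie flat on the caddy's floor. Then swing the red wire bail over fully shut to hold the pile down, and let go of everything. Leave the can, the jar and the mug where they stand.

Things in the scene. Friction and masses are not known exactly. Their poses are not given: they have to be found in the camera images.
- bottom_c (a point): Bottom drive of the pile of three portable drives, a blue slab 100 x 60 x 8 mm, 70 g. Point: its centre. x: along its length, up the slope at the start; y: across its 60 mm width; z: out of its upper face. It lies on the slope of the rest.
- middle_c (a point): Middle drive of the pile of three portable drives, a grey slab 100 x 60 x 8 mm, 70 g. Point: its centre. x: along its length, up the slope at the start; y: across its 60 mm width; z: out of its upper face. Also the centre of the pile (100 x 60 x 24 mm, loose layers, edges flush). Grip it across the width at mid-length, over all layers.
- top_c (a point): Top drive of the pile of three portable drives, a green (white label on top) slab 100 x 60 x 8 mm, 70 g. Point: its centre. x: along its length, up the slope at the start; y: across its 60 mm width; z: out of its upper face. It lies on the grey one, uncovered.
- rest: Wooden sloped rest, fixed to the desk. Origin: on the desk under its middle. Its 112 mm slope rises along its +x at 40 degrees from level; the pile leans on a 26 mm stop at the low end. Only 44 mm wide (y): the pile overhangs it by 8 mm each side, so fingers pass beside it. The pile's middle is about 65 mm above the desk.
- caddy: Grey caddy, fixed to the desk. Origin: on the desk under the middle of its cavity, which is 106 mm long (x) and 65 mm wide (y). Near wall at the -x end, 50 mm high, with a lip; far wall 26 mm high; both 6 mm thick. 5 mm side walls, 34 mm high, only at the corners: from x = -26 to +26 mm the sides are open, so fingers can straddle the pile. Hinge posts to x = +75 mm, 47 mm high.
- seat (a point): Centre of the caddy's inner floor, 12 mm above the desk; axes as the caddy's. The seated pile is centred over it, the drives' centres 4, 12 and 20 mm above it. Between the open sides (x = -26 to +26 mm) the floor is a rib only 44 mm wide, with bare desk beside it, so fingertips may go lower than the pile.
- lip (a point): Middle of the free edge of the caddy's lip, at its underside, 45 mm above the desk (33 mm above the floor). The lip covers the cavity from here (x = -41 mm in the caddy's frame) to the near wall's inner face (x = -53 mm) and is 5 mm thick. The pile's low end goes under it, tilted 30 to 40 degrees as it lay on the rest; then the pile is laid flat.
- bail (a joint): Angle of the caddy's red wire bail, rad: 0 shut (level, 1 mm above a seated pile; end stop), growing as it swings up and away beyond the far wall; stop at 2.3. It starts open. Hinge rubbing (0.09 N m, 1.5 N at the bar) holds it where it is left. Bar in the caddy's frame: x = 67 - 65 cos(angle), z = 41 + 65 sin(angle) mm. It cannot shut over a pile that is not down.
- bail_hinge (a point): Middle of the bail's hinge line, which runs along the caddy's y, at x = +67 mm and 41 mm above the desk. The bail is a U of 8 mm wire: two 65 mm arms at y = -42 and +42 mm, joined by a cross bar at their ends.
- bail_bar (a point): Middle of the bail's cross bar (84 mm long along the caddy's y, 8 mm thick): push here to swing the bail.
- can_c (a point): Red drinks can, 66 mm across, 115 mm high, standing loose. Point: its centre. Leave alone.
- jar_c (a point): White jar, 56 mm across, 85 mm high, standing loose. Point: its centre. Leave alone.
- mug_c (a point): Blue mug with a handle, 80 mm across, 95 mm high, standing loose. Point: its centre. Leave alone.

How it is judged:
By the outcome, as a careful person would: the job done as asked, in the order asked, and still so for the second after the job is handed in, with the robot touching nothing.
It also fails if it takes over 69 s, if anything falls off the work surface, if the arm or the gripper's body presses on something with over 40 N, if the wrist force passes 120 N, or if a joint passes its speed limit or range.

## Working session

There is one attempt and no reset: what is moved stays moved. The work goes in short steps, Python scripts to look and compute and a tool call to move; the robot and the scene stay as the last step left them, time stands still between calls to the robot, and variables do not carry over. Pictures are saved under pics/ and viewed, and the job is handed in when it is done.

Besides the shell and the picture viewer there is one more tool, called after ">>>" as name([rows], argument=value, ...), one row to a line, values as JSON. carry_out: Moves the arm, as the interface text tells. Its arguments: {"type":"object","properties":{"plan":{"type":"array"},"force":{"type":"number"}},"required":["plan"]}

```bash
mkdir -p pics; ls; python3 - <<'E'
from workcell import r
import cv2
print(r.sense())
for n in ("side","top","wrist"):
    d=r.grab_frame(n); cv2.imwrite(f"pics/{n}0.png",d["frame"])
    print(n,d["vertical_fov"],d["cx"],d["cy"],d.get("T",d.get("tool_from_camera")), [k for k in d])
E
```

```text
pics
{'time': 0.0, 'joint_pos': array([-1.29197781e+00,  4.23885086e-01,  1.63069696e+00, -8.33487236e-06,
        1.08855435e+00, -1.90188970e-02]), 'joint_vel': array([-0.00083774,  0.00076093, -0.00138671,  0.00049484,  0.00084088,
       -0.00064901]), 'joint_efforts': array([ 1.28287145e-03, -5.57383633e+01, -2.81742471e+01,  1.46716883e-05,
        7.33194582e-03, -1.00796495e-05]), 'eef_pos': array([ 183.27907921, -596.9884658 ,  249.51528797]), 'orientation': array([-7.64891801e-04,  9.88931504e-01,  1.48370765e-01, -1.03643996e-04]), 'contact_force': array([-0.32923429, -0.17056138, -0.243624  ]), 'torque': array([ 0.02465453, -0.02791041, -0.02656525]), 'grip_width': 1.0010457614567374}
side 56.81414606362922 278.7746760383413 213.89436027121678 [[ 9.87637494e-01 -1.06237950e-01  1.15263521e-01  5.07454990e+02]
 [-1.56704906e-01 -6.50520310e-01  7.43146620e-01 -8.05607062e+02]
 [-3.96911167e-03 -7.52021824e-01 -6.59126257e-01  7.76509513e+02]
 [ 0.00000000e+00  0.00000000e+00  0.00000000e+00  1.00000000e+00]] ['frame', 'vertical_fov', 'cx', 'cy', 'T']
top 51.35104444399845 288.8402527835959 204.306947898666 [[-2.84373154e-02 -9.92510809e-01  1.18800729e-01  5.07847034e+02]
 [-9.99562606e-01  2.72695237e-02 -1.14442068e-02 -2.43265499e+01]
 [ 8.11885969e-03 -1.19074209e-01 -9.92852163e-01  1.12255791e+03]
 [ 0.00000000e+00  0.00000000e+00  0.00000000e+00  1.00000000e+00]] ['frame', 'vertical_fov', 'cx', 'cy', 'T']
wrist 62.96383723132398 281.36476740612295 211.92490714963307 [[ 1.10667675e-04 -9.47061063e-01 -3.21053471e-01  8.17851515e+01]
 [ 9.99999793e-01 -9.85426759e-05  6.35388190e-04 -1.27089844e-01]
 [-6.33388883e-04 -3.21053474e-01  9.47060856e-01 -1.24309700e+02]
 [ 0.00000000e+00  0.00000000e+00  0.00000000e+00  1.00000000e+00]] ['frame', 'vertical_fov', 'cx', 'cy', 'tool_from_camera']
```

View pics/side0.png

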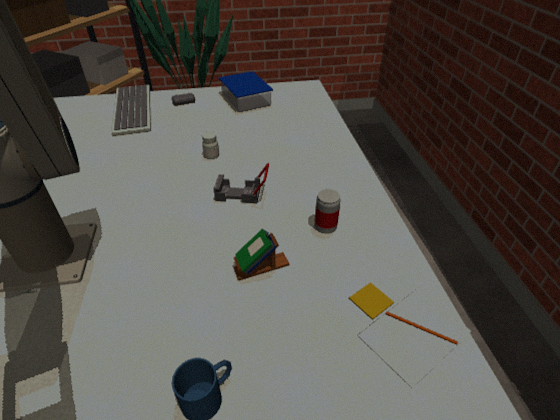

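View pics/top0.png

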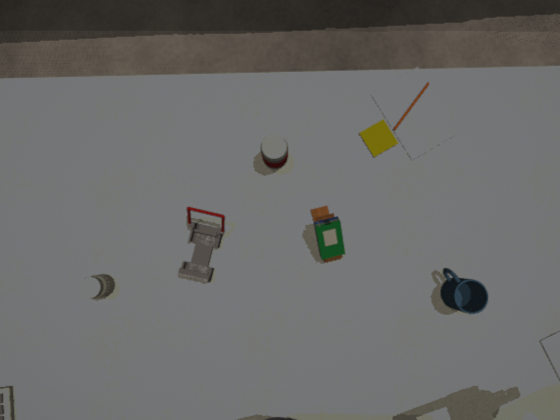

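```bash
python3 - <<'E'
import cv2
a=cv2.imread("pics/top0.png");
print(a.shape)
E
```

```text
(420, 560, 3)
```

```bash
python3 - <<'E'
import cv2,numpy as np
a=cv2.imread("pics/top0.png");b=cv2.imread("pics/side0.png")
s=a[190:300,170:360]; cv2.imwrite("pics/topz.png",cv2.resize(s,None,fx=4,fy=4,interpolation=cv2.INTER_CUBIC))
s=b[150:290,200:310]; cv2.imwrite("pics/sidez.png",cv2.resize(s,None,fx=4.2,fy=4.2,interpolation=cv2.INTER_CUBIC))
E
```

```text
(no output)
```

View pics/topz.png

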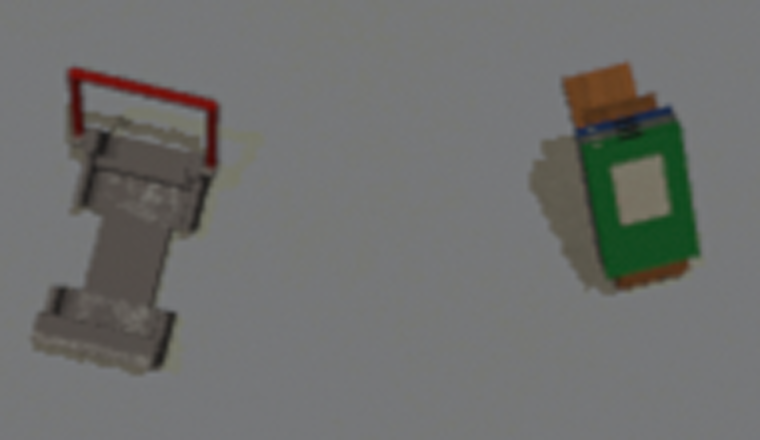

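View pics/sidez.png

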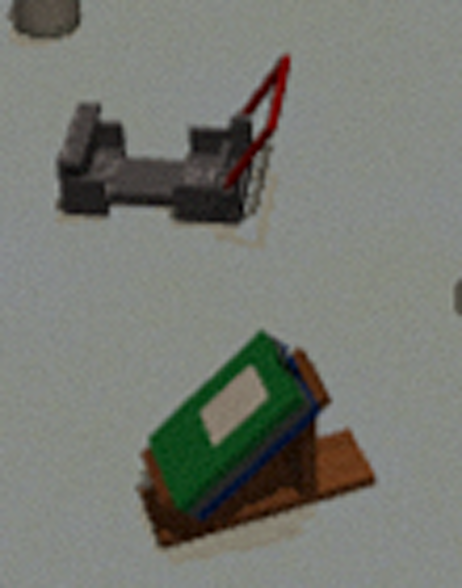

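```bash
cat > h.py <<'E'
import numpy as np, cv2
from scipy.optimize import least_squares
from scipy.spatial.transform import Rotation as R
from workcell import r
def K(d):
    f=d["frame"].shape[0]/2/np.tan(np.radians(d["vertical_fov"])/2)
    return f,d["cx"],d["cy"]
def tool(s):
    q=s["orientation"];M=np.eye(4);M[:3,:3]=R.from_quat([q[1],q[2],q[3],q[0]]).as_matrix();M[:3,3]=s["eef_pos"];return M
def view(n,save=None):
    s=r.sense();d=r.grab_frame(n)
    T=d["T"] if "T" in d else tool(s)@d["tool_from_camera"]
    if save: cv2.imwrite(save,d["frame"])
    v=dict(T=T,k=K(d)); 
    if save: np.savez(save[:-4]+".npz",T=T,k=v["k"])
    return v
def load(p):
    z=np.load(p);return dict(T=z["T"],k=z["k"])
def proj(v,P):
    P=np.atleast_2d(P);c=(P-v["T"][:3,3])@v["T"][:3,:3];f,cx,cy=v["k"]
    return np.c_[f*c[:,0]/c[:,2]+cx,f*c[:,1]/c[:,2]+cy]
def onz(v,uv,z):
    f,cx,cy=v["k"];d=v["T"][:3,:3]@np.array([(uv[0]-cx)/f,(uv[1]-cy)/f,1]);o=v["T"][:3,3]
    return o+d*(z-o[2])/d[2]
def pose2(x,y,yaw):
    M=np.eye(4);M[:3,:3]=R.from_euler("z",yaw).as_matrix();M[:3,3]=[x,y,0];return M
def pilepose(x,y,z,yaw,slope=np.radians(40)):
    M=np.eye(4);M[:3,:3]=R.from_euler("ZY",[yaw,-slope]).as_matrix();M[:3,3]=[x,y,z];return M
def tf(M,P): return np.atleast_2d(P)@M[:3,:3].T+M[:3,3]
def rowto(M,s=None):
    """rel move in tool units to target pose M"""
    t=tool(s or r.sense());D=np.linalg.inv(t)@M
    return np.round(D[:3,3]/300,4),np.round(R.from_matrix(D[:3,:3]).as_rotvec()/np.pi,4)
E
python3 - <<'E'
from h import *
t=view("top","pics/top1.png");s=view("side","pics/side1.png")
for uv,z in [((331,239),65),((322.5,260),55),((345,254),55),((315,224.5),110),((339.5,220),110)]: print(onz(t,uv,z))
# caddy: floor mid, near outer wall corners top
for uv,z in [((202,254),12),((178.5,277),50),((211,282),50),((188,208),90),((224,216),90)]: print(onz(t,uv,z))
for n,uv in dict(can=(274,145),jar=(95,285),mug=(470,295)).items(): print(n,onz(t,uv,95))
# from side
print(onz(s,(236,190),12))
E
```

```text
[ 547.15997719 -135.99316765   65.        ]
[ 497.32337045 -114.39023637   55.        ]
[ 510.22257998 -169.64296595   55.        ]
[580.11235875 -95.40100969 110.        ]
[ 589.00567867 -152.78974077  110.        ]
[520.56808816 185.40952869  12.        ]
[466.43160256 235.25076674  50.        ]
[452.22879362 156.83826469  50.        ]
[629.14750018 203.32578028  90.        ]
[607.71658748 118.20400563  90.        ]
can [775.54658535  -4.54073162  95.        ]
jar [455.45975665 416.72929425  95.        ]
mug [ 407.48659612 -450.1797277    95.        ]
[523.67955739 193.63725744  12.        ]
```

>>> carry_out([
  {"turn":[0,0,0],"xyz":[0.166,-0.112,0],"gripper":1},
  {"turn":[0,0,0],"xyz":[0.166,-0.112,0],"gripper":1},
  {"turn":[0,0,0],"xyz":[0.166,-0.112,0],"gripper":1},
  {"turn":[0,0,0],"xyz":[0.166,-0.112,0],"gripper":1},
  {"turn":[0,0,0],"xyz":[0.166,-0.112,0],"gripper":1},
])

```text
time: 0.88
eef_pos: [375.2, -361.1, 249.6]
orientation: [0.001, 0.99, 0.144, 0.0]
contact_force: [0.8, 0.0, -0.7]
grip_width: 1.001
```

>>> carry_out([
  {"turn":[0,0,0],"xyz":[0.166,-0.112,0],"gripper":1},
  {"turn":[0,0,0],"xyz":[0.166,-0.112,0],"gripper":1},
  {"turn":[0,0,0],"xyz":[0.166,-0.112,0],"gripper":1},
  {"turn":[0,0,0],"xyz":[0.166,-0.112,0],"gripper":1},
  {"turn":[0,0,0],"xyz":[0.166,-0.112,0],"gripper":1},
])

```text
time: 1.5
eef_pos: [571.4, -120.6, 250.4]
orientation: [0.002, 0.99, 0.144, 0.001]
contact_force: [1.1, -0.5, -0.2]
grip_width: 0.998
```

```bash
python3 - <<'E'
from h import *
v=view("wrist","pics/w1.png");print(tool(r.sense()),r.sense()["time"],r.tips_ahead)
E
```

```text
[[ 9.57572994e-01  2.88104170e-01  7.06739305e-03  5.75668928e+02]
 [ 2.88115375e-01 -9.57595515e-01 -6.00095199e-04 -1.15515512e+02]
 [ 6.59481396e-03  2.61085955e-03 -9.99974846e-01  2.50705103e+02]
 [ 0.00000000e+00  0.00000000e+00  0.00000000e+00  1.00000000e+00]] 1.55 19.0
```

View pics/w1.png

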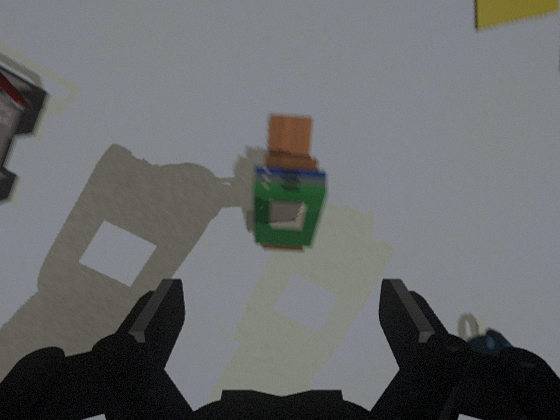

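>>> carry_out([
  {"turn":[0,0,0],"xyz":[-0.056,0.015,0.117],"gripper":1},
  {"turn":[0,0,0],"xyz":[-0.056,0.015,0.117],"gripper":1},
  {"turn":[0,0,0],"xyz":[0,0,0],"gripper":1},
  {"turn":[0,0,0],"xyz":[0,0,0],"gripper":1},
])

```text
time: 2.05
eef_pos: [549.6, -131.4, 180.3]
orientation: [0.001, 0.989, 0.148, 0.005]
contact_force: [0.5, -0.2, -0.3]
grip_width: 1.0
```

```bash
python3 - <<'E'
from h import *
v=view("wrist","pics/w2.png");print(tool(r.sense()),r.sense()["time"])
a=cv2.imread("pics/w2.png")
cv2.imwrite("pics/w2z.png",cv2.resize(a[60:310,150:430],None,fx=2.4,fy=2.4,interpolation=cv2.INTER_CUBIC))
E
```

```text
[[ 9.55903243e-01  2.93489982e-01  1.06122546e-02  5.49412830e+02]
 [ 2.93517115e-01 -9.55953229e-01 -1.06163736e-03 -1.31345753e+02]
 [ 9.83323913e-03  4.12970096e-03 -9.99943125e-01  1.80286162e+02]
 [ 0.00000000e+00  0.00000000e+00  0.00000000e+00  1.00000000e+00]] 2.1
```

View pics/w2z.png

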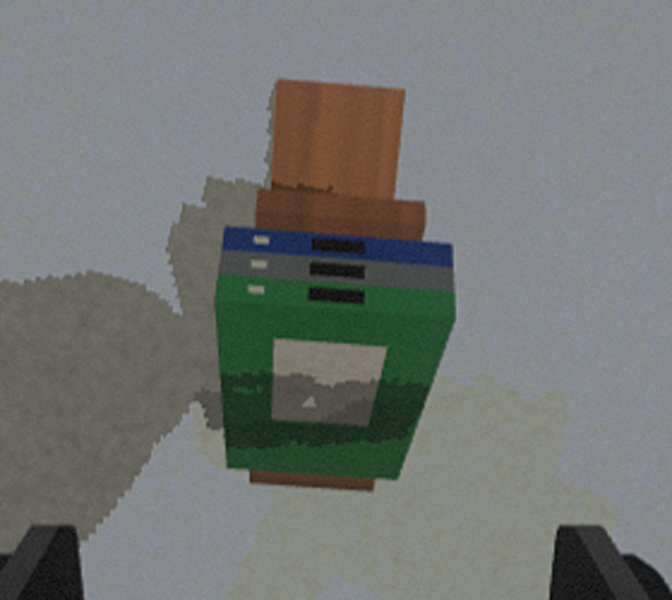

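```bash
cat > fitp.py <<'E'
from h import *
w=load("pics/w2.npz");t=load("pics/top1.npz")
P=np.array([[50,30,12],[50,-30,12],[-50,30,12],[-50,-30,12],[50,30,-12],[50,-30,-12]])
W=np.array([[240.4,185],[339.2,193.3],[245,254.2],[315.8,259.6],[243.3,155],[338.8,161.7]])
Tp=np.array([[315,224.5],[339.5,220],[322.5,260],[345,253.75]])
def fit(useT,fs):
    def f(p):
        M=pilepose(*p[:4],slope=p[4]) if fs else pilepose(*p[:4])
        e=(proj(w,tf(M,P))-W).ravel()
        if useT: e=np.r_[e,(proj(t,tf(M,P[:4]))-Tp).ravel()]
        return e
    s=least_squares(f,[545,-134,65,.25]+([.7] if fs else []));return s
for a in (0,1):
  for b in (0,1):
    s=fit(a,b);print(a,b,np.round(s.x,3),np.round(s.fun,1))
E
python3 fitp.py
```

```text
0 0 [ 5.49571e+02 -1.34782e+02  6.38380e+01  2.21000e-01] [-0.2  0.1  0.4 -0.8 -0.1  0.9 -0.4  0.3  1.  -0.3 -0.9  0.1]
0 1 [ 5.50019e+02 -1.34636e+02  6.46820e+01  2.21000e-01  7.09000e-01] [-0.5  0.6  0.6 -0.4 -0.1  0.3 -0.3 -0.3  0.7 -0.3 -0.6  0.1]
1 0 [ 5.49948e+02 -1.34528e+02  6.49330e+01  2.20000e-01] [-0.6 -0.2  0.6 -1.  -0.4  0.9 -0.5  0.4  0.7 -0.8 -0.7 -0.2  1.4  3.
  1.7  1.2 -0.1 -0.5  1.  -0.3]
1 1 [ 5.50279e+02 -1.34420e+02  6.55240e+01  2.20000e-01  7.07000e-01] [-0.8  0.2  0.7 -0.6 -0.5  0.4 -0.4 -0.1  0.5 -0.7 -0.5 -0.1  1.4  3.
  1.7  1.2 -0.2 -0.7  0.9 -0.5]
```

>>> carry_out([
  {"turn":[0,0,0],"xyz":[0.043,-0.17,-0.022],"gripper":1},
  {"turn":[0,0,0],"xyz":[0.043,-0.17,-0.022],"gripper":1},
  {"turn":[0,0,0],"xyz":[0.043,-0.17,-0.022],"gripper":1},
  {"turn":[0,0,0],"xyz":[0.043,-0.17,-0.022],"gripper":1},
  {"turn":[0,0,0],"xyz":[0.043,-0.17,-0.022],"gripper":1},
])

```text
time: 2.72
eef_pos: [542.8, 135.9, 221.8]
orientation: [0.002, 0.989, 0.144, 0.013]
contact_force: [0.3, -0.8, 0.7]
grip_width: 0.996
```

>>> carry_out([
  {"turn":[0,0,0],"xyz":[0.043,-0.17,-0.022],"gripper":1},
  {"turn":[0,0,0],"xyz":[0,0,0],"gripper":1},
  {"turn":[0,0,0],"xyz":[0,0,0],"gripper":1},
])

```text
time: 3.1
eef_pos: [542.7, 195.0, 234.1]
orientation: [0.001, 0.989, 0.147, 0.017]
contact_force: [-0.8, -0.4, 0.3]
grip_width: 1.004
```

```bash
python3 - <<'E'
from h import *
v=view("wrist","pics/w3.png");print(tool(r.sense()),r.sense()["time"])
a=cv2.imread("pics/w3.png")
cv2.imwrite("pics/w3z.png",cv2.resize(a[40:320,130:430],None,fx=2.5,fy=2.5,interpolation=cv2.INTER_CUBIC)[:600])
E
```

```text
[[ 9.56499202e-01  2.89612580e-01  3.51259258e-02  5.42885373e+02]
 [ 2.89682801e-01 -9.57117407e-01  3.18495196e-03  1.94748170e+02]
 [ 3.45420372e-02  7.12897256e-03 -9.99377819e-01  2.34096315e+02]
 [ 0.00000000e+00  0.00000000e+00  0.00000000e+00  1.00000000e+00]] 3.15
```

View pics/w3.png

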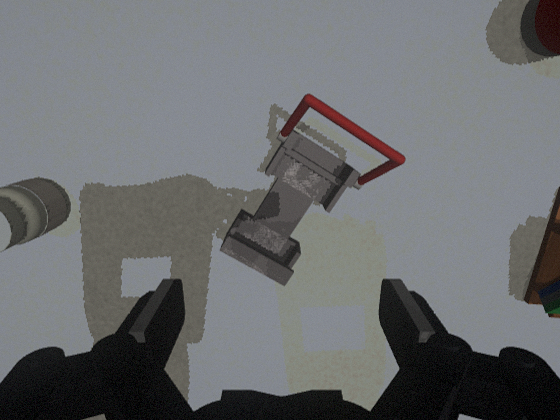

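>>> carry_out([
  {"turn":[0,0,0.055],"xyz":[0,0,0.06],"gripper":1},
  {"turn":[0,0,0.055],"xyz":[0,0,0.06],"gripper":1},
  {"turn":[0,0,0.055],"xyz":[0.05,0,0.06],"gripper":1},
  {"turn":[0,0,0],"xyz":[0,0,0],"gripper":1},
  {"turn":[0,0,0],"xyz":[0,0,0],"gripper":1},
])

```text
time: 3.78
eef_pos: [561.6, 188.1, 181.4]
orientation: [-0.004, 0.992, -0.122, 0.018]
contact_force: [0.3, -0.0, 0.8]
grip_width: 0.999
```

```bash
python3 - <<'E'
from h import *
v=view("wrist","pics/w4.png");print(tool(r.sense()),r.sense()["time"])
a=cv2.imread("pics/w4.png")
cv2.imwrite("pics/w4z.png",cv2.resize(a[40:340,150:450],None,fx=2,fy=2,interpolation=cv2.INTER_CUBIC)[:600])
E
```

```text
[[ 9.69753633e-01 -2.41278317e-01  3.69142949e-02  5.61539679e+02]
 [-2.41550714e-01 -9.70383437e-01  3.03946154e-03  1.88211080e+02]
 [ 3.50876642e-02 -1.18642032e-02 -9.99313813e-01  1.81460821e+02]
 [ 0.00000000e+00  0.00000000e+00  0.00000000e+00  1.00000000e+00]] 3.825
```

View pics/w4.png

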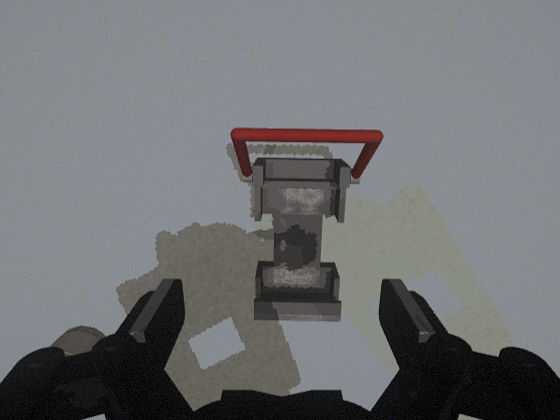

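View pics/w4z.png

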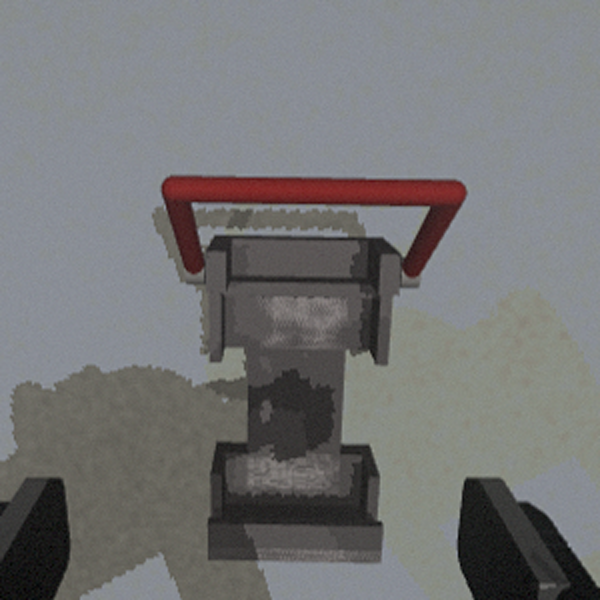

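```bash
python3 - <<'E'
import cv2
a=cv2.imread("pics/w4.png");a=cv2.convertScaleAbs(a,alpha=2.2)
cv2.imwrite("pics/w4a.png",cv2.resize(a[240:330,240:360],None,fx=6,fy=6,interpolation=cv2.INTER_CUBIC))
cv2.imwrite("pics/w4b.png",cv2.resize(a[120:230,225:390],None,fx=4.8,fy=4.8,interpolation=cv2.INTER_CUBIC))
E
```

```text
(no output)
```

View pics/w4a.png

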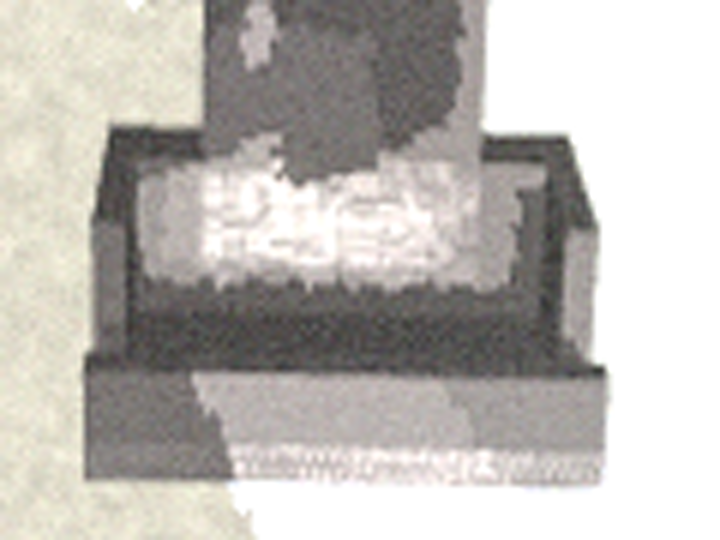

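View pics/w4b.png

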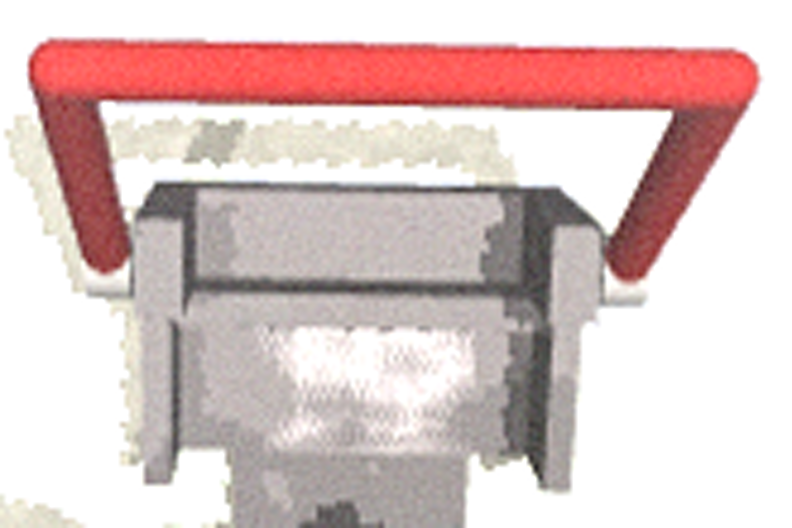

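```bash
cat > fitc.py <<'E'
from h import *
w=load("pics/w4.npz")
A=[((-41,37.5,50),(88,372)),((-41,-37.5,50),(605,372)),((-59,37.5,50),(86,480)),((-59,-37.5,50),(602,482)),
((-26,37.5,34),(93,220)),((-26,32.5,34),(128,222)),((-26,-37.5,34),(597,230)),((-26,-32.5,34),(565,227)),((-26,37.5,0),(112,128)),((-26,-37.5,0),(567,138))]
B=[((26,37.5,34),(145,483)),((26,32.5,34),(172,483)),((26,-37.5,34),(572,490)),((26,-32.5,34),(545,490))]
P=np.array([a[0] for a in A+B],float)
U=np.array([np.array(a[1])/6+240 for a in A]+[np.array(a[1])/4.8+(225,120) for a in B])
UB=np.array([np.array(a)/4.8+(225,120) for a in ((55,69),(734,78))])
def f(p,n=3):
    M=pose2(*p[:3]);M[2,3]=p[4]
    b=[[67-65*np.cos(p[3]),y,41+65*np.sin(p[3])] for y in (42,-42)]
    return np.r_[(proj(w,tf(M,P))-U).ravel(),(proj(w,tf(M,b))-UB).ravel()]
s=least_squares(f,[520,186,-.2,2.,0]);print(np.round(s.x,4));print(np.round(s.fun.reshape(-1,2),1))
g=lambda p:f(np.r_[p,0]);s=least_squares(g,[520,186,-.2,2.]);print(np.round(s.x,4));print(np.round(s.fun.reshape(-1,2),1))
# check in the top and side views
import sys
M=pose2(*s.x[:3])
b=[[67-65*np.cos(s.x[3]),y,41+65*np.sin(s.x[3])] for y in (42,-42)]
Q=np.vstack([P,b])
for n in("top","side"):
    v=load(f"pics/{n}1.npz");a=cv2.imread(f"pics/{n}1.png");u=proj(v,tf(M,Q));o=u.mean(0)-50;o=o.astype(int)
    c=cv2.resize(a[o[1]:o[1]+100,o[0]:o[0]+100],None,fx=5,fy=5,interpolation=cv2.INTER_CUBIC)
    for q in u:cv2.circle(c,tuple(int(i) for i in ((q-o+.5)*5)),3,(0,255,255),1)
    cv2.imwrite(f"pics/ov_{n}.png",c)
E
python3 fitc.py
```

```text
[ 5.204031e+02  1.843255e+02 -2.566000e-01  2.126800e+00  8.301000e-01]
[[-0.8 -0.6]
 [ 1.2  1. ]
 [-0.2 -0.3]
 [ 0.3  1. ]
 [-0.2  0. ]
 [-0.3 -0.2]
 [ 0.7 -0.2]
 [ 0.4  0.2]
 [-0.4 -0.9]
 [ 0.4 -1.3]
 [-0.4  0.2]
 [-0.1  0.3]
 [-0.   0.2]
 [-0.4  0.1]
 [ 1.  -0. ]
 [-1.1  0.1]]
[ 5.200165e+02  1.843800e+02 -2.567000e-01  2.132300e+00]
[[-0.6 -0.7]
 [ 1.   0.8]
 [-0.1 -0.5]
 [ 0.2  0.8]
 [-0.  -0. ]
 [-0.2 -0.2]
 [ 0.6 -0.2]
 [ 0.3  0.2]
 [-0.3 -0.9]
 [ 0.3 -1.3]
 [-0.3  0.3]
 [ 0.   0.4]
 [-0.2  0.3]
 [-0.5  0.2]
 [ 1.3  0. ]
 [-1.5  0.2]]
```

```bash
python3 - <<'E'
import cv2,numpy as np
cv2.imwrite("pics/ov.png",cv2.resize(np.hstack([cv2.imread("pics/ov_top.png"),cv2.imread("pics/ov_side.png")]),(800,400)))
E
```

```text
(no output)
```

View pics/ov.png

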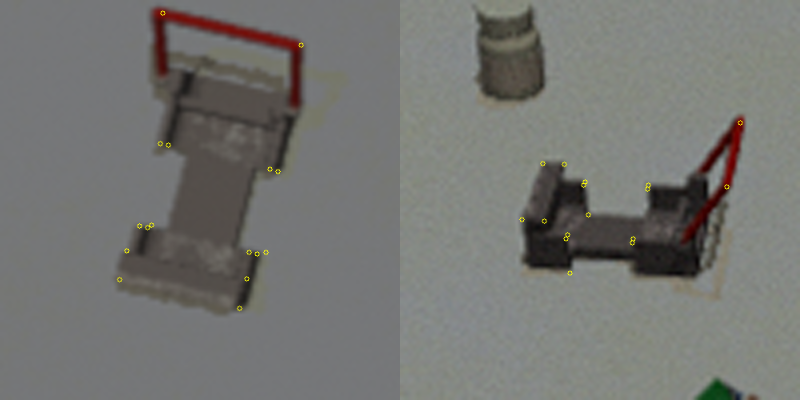

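```bash
cat >> h.py <<'E'
import json
from scipy.spatial.transform import Slerp
def grip(M,deep=5,back=0):
    """tool pose gripping a pile with pose M"""
    G=np.eye(4);G[:3,:3]=M[:3,:3]@np.diag([1,-1,-1]);G[:3,3]=M[:3,3]+G[:3,2]*(deep-back);return G
def plan(M,g,s=None,n=None,step=58,ang=9.5,nd=3,start=None):
    t=start if start is not None else tool(s or r.sense())
    D=np.linalg.inv(t)@M;d=np.linalg.norm(D[:3,3]);a=np.degrees(R.from_matrix(D[:3,:3]).magnitude())
    n=n or max(1,int(np.ceil(max(d/step,a/ang))))
    sl=Slerp([0,1],R.from_matrix([t[:3,:3],M[:3,:3]]));rows=[];c=t
    for i in range(1,n+1):
        N=np.eye(4);N[:3,:3]=sl(i/n).as_matrix();N[:3,3]=t[:3,3]+(M[:3,3]-t[:3,3])*i/n
        E=np.linalg.inv(c)@N
        x=np.round(E[:3,3]/300,nd);w=np.round(R.from_matrix(E[:3,:3]).as_rotvec()/np.pi,nd)
        F=np.eye(4);F[:3,:3]=R.from_rotvec(w*np.pi).as_matrix();F[:3,3]=x*300;c=c@F
        rows.append({"turn":w.tolist(),"xyz":x.tolist(),"gripper":g})
    print(f"d={d:.1f} a={a:.1f} n={n}");
    for q in rows: print(json.dumps(q),end=", ")
    print();return c
PILE=(549.8,-134.6,64.6,.2205)
CAD=(520.1,184.4,-.257)
E
python3 - <<'E'
from h import *
plan(grip(pilepose(*PILE),back=110),1,step=45)
E
```

```text
d=348.3 a=46.0 n=8
{"turn": [0.006, 0.026, -0.018], "xyz": [0.002, 0.144, 0.014], "gripper": 1}, {"turn": [0.007, 0.026, -0.017], "xyz": [-0.007, 0.145, 0.01], "gripper": 1}, {"turn": [0.006, 0.025, -0.018], "xyz": [-0.015, 0.144, 0.007], "gripper": 1}, {"turn": [0.006, 0.026, -0.018], "xyz": [-0.024, 0.143, 0.002], "gripper": 1}, {"turn": [0.007, 0.026, -0.018], "xyz": [-0.032, 0.142, -0.003], "gripper": 1}, {"turn": [0.006, 0.026, -0.017], "xyz": [-0.04, 0.139, -0.009], "gripper": 1}, {"turn": [0.006, 0.025, -0.018], "xyz": [-0.046, 0.137, -0.014], "gripper": 1}, {"turn": [0.006, 0.026, -0.018], "xyz": [-0.052, 0.134, -0.022], "gripper": 1},
```

>>> carry_out([
  {"turn":[0.006,0.026,-0.018],"xyz":[0.002,0.144,0.014],"gripper":1},
  {"turn":[0.007,0.026,-0.017],"xyz":[-0.007,0.145,0.01],"gripper":1},
  {"turn":[0.006,0.025,-0.018],"xyz":[-0.015,0.144,0.007],"gripper":1},
  {"turn":[0.006,0.026,-0.018],"xyz":[-0.024,0.143,0.002],"gripper":1},
])

```text
time: 4.32
eef_pos: [527.2, 22.1, 167.6]
orientation: [-0.022, 0.982, -0.002, 0.188]
contact_force: [0.5, 0.8, -0.1]
grip_width: 1.001
```

>>> carry_out([
  {"turn":[0.007,0.026,-0.018],"xyz":[-0.032,0.142,-0.003],"gripper":1},
  {"turn":[0.006,0.026,-0.017],"xyz":[-0.04,0.139,-0.009],"gripper":1},
  {"turn":[0.006,0.025,-0.018],"xyz":[-0.046,0.137,-0.014],"gripper":1},
  {"turn":[0.006,0.026,-0.018],"xyz":[-0.052,0.134,-0.022],"gripper":1},
  {"turn":[0,0,0],"xyz":[0,0,0],"gripper":1},
])

```text
time: 4.95
eef_pos: [506.5, -35.3, 158.6]
orientation: [-0.053, 0.968, 0.051, 0.241]
contact_force: [-0.1, 1.0, 1.0]
grip_width: 0.997
```

```bash
python3 - <<'E'
from h import *
G=grip(pilepose(*PILE),back=65)
plan(G,1)
v=view("wrist","pics/w5.png")
print(r.sense()["time"],r.sense()["joint_pos"])
E
```

```text
d=118.1 a=13.6 n=3
{"turn": [-0.001, 0.021, -0.013], "xyz": [-0.028, 0.123, 0.034], "gripper": 1}, {"turn": [-0.002, 0.022, -0.013], "xyz": [-0.036, 0.122, 0.033], "gripper": 1}, {"turn": [-0.001, 0.021, -0.013], "xyz": [-0.042, 0.121, 0.031], "gripper": 1}, 
5.0 [-0.21709102  0.3079453   2.22676857  0.9684844   0.27542541  0.3505034 ]
```

View pics/w5.png

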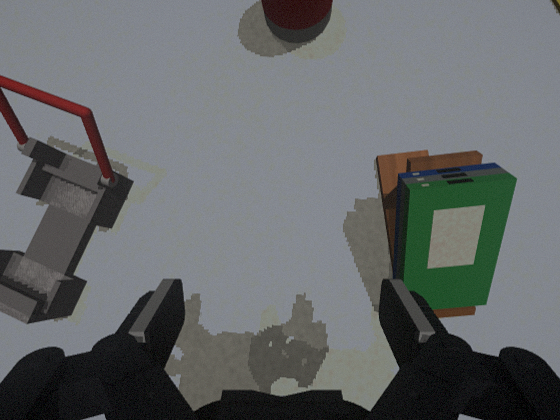

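>>> carry_out([
  {"turn":[0,0.02,-0.013],"xyz":[-0.028,0.123,0],"gripper":1},
  {"turn":[0,0.02,-0.013],"xyz":[-0.036,0.122,0],"gripper":1},
])

```text
time: 5.25
eef_pos: [503.7, -74.1, 150.2]
orientation: [-0.056, 0.957, 0.075, 0.274]
contact_force: [-0.5, -0.7, -0.5]
grip_width: 0.996
```

```bash
cat > kin.py <<'E'
from h import *
E
python3 - <<'E'
from h import *
s=r.sense();print(s["time"],s["joint_pos"].round(4));print(tool(s).round(4))
q=s["joint_pos"]
M=R.from_euler("ZYZYZ",[q[0],q[1]+q[2],q[3],q[4],q[5]]) if 0 else R.from_euler("z",q[0])*R.from_euler("y",q[1]+q[2])*R.from_euler("z",q[3])*R.from_euler("y",q[4])*R.from_euler("z",q[5])
print(M.as_matrix().round(4))
E
```

```text
5.25 [-0.3446  0.3443  2.2504  1.3651  0.3263 -0.2064]
[[ 8.380000e-01  1.746000e-01  5.169000e-01  5.037083e+02]
 [ 1.135000e-01 -9.825000e-01  1.479000e-01 -7.414140e+01]
 [ 5.337000e-01 -6.520000e-02 -8.432000e-01  1.501881e+02]
 [ 0.000000e+00  0.000000e+00  0.000000e+00  1.000000e+00]]
[[-0.1746  0.838   0.5169]
 [ 0.9825  0.1135  0.1479]
 [ 0.0652  0.5337 -0.8432]]
```

```bash
cat > kin.py <<'E'
from h import *
Rz=lambda a:R.from_euler("z",a).as_matrix();Ry=lambda a:R.from_euler("y",a).as_matrix()
def fk(q,L):
    d1,a1,L2,d4,a3,d6=L
    A=Rz(q[0]);p=np.array([0,0,d1])+A@[a1,0,0];B=A@Ry(q[1]);p=p+B@[0,0,L2];C=B@Ry(q[2]);p=p+C@[a3,0,d4]
    D=C@Rz(q[3])@Ry(q[4])@Rz(q[5]);p=p+D@[0,0,d6];M=np.eye(4);M[:3,:3]=D@Rz(np.pi/2);M[:3,3]=p;return M
S=[([-1.29197781,.423885,1.630697,0,1.088554,-.019019],[183.279,-596.988,249.515]),
([-0.21709102,0.3079453,2.22676857,0.9684844,0.27542541,0.3505034],[506.5,-35.3,158.6]),
([-0.3446,0.3443,2.2504,1.3651,0.3263,-0.2064],[503.7083,-74.1414,150.1881])]
import os
if os.path.exists("samp.json"): S+=json.load(open("samp.json"))
def addsamp():
    s=r.sense();l=json.load(open("samp.json")) if os.path.exists("samp.json") else []
    l.append([s["joint_pos"].tolist(),s["eef_pos"].tolist()]);json.dump(l,open("samp.json","w"))
def fitL():
    f=lambda L:np.r_[np.concatenate([fk(q,L)[:3,3]-p for q,p in S]),.002*(L-np.array([160,0,430,430,0,250]))]
    s=least_squares(f,[160,0,430,430,0,250]);return s.x,s.fun
LO=np.array([-3,-.9,.09,-1.31,.11,-2.54]);HI=np.array([3,2.11,2.58,4.45,2.69,2.54])
def ik(M,L,q0):
    def f(q):
        E=fk(q,L);return np.r_[(E[:3,3]-M[:3,3])/100,R.from_matrix(E[:3,:3].T@M[:3,:3]).as_rotvec()]
    s=least_squares(f,np.clip(q0,LO+1e-3,HI-1e-3),bounds=(LO,HI),xtol=1e-12,ftol=1e-12);return s.x,np.abs(s.fun).max()
E
python3 - <<'E'
from kin import *
L,f=fitL();print(L.round(1),f.round(2))
q=r.sense()["joint_pos"]
for b in (65,0):
    print(b,ik(grip(pilepose(*PILE),back=b),L,q))
C=pose2(*CAD)
def cp(x,z,th): # pile centre in caddy frame (z above desk)
    P=pilepose(x,0,z,0,np.radians(th));return C@P
for q0 in (q,[.35,.4,2.2,-1,.4,.5],[.35,.4,2.2,4,.4,-2]):
  for th in (40,30,20,10,0):
    qq,e=ik(grip(cp(0,24+50*np.sin(np.radians(th)),th)),L,q0);print(th,qq.round(2),round(e,4))
E
```

```text
[332.2 -42.3 612.8 514.9  87.5 324.3] [-11.44  -3.27   0.02  -0.47  -1.89  -0.13   0.52   1.28   0.12   0.34
  -0.08   0.37   0.17   0.17   0.15]
65 (array([-0.54841291,  0.50117263,  2.26050315,  1.88435015,  0.48914878,
       -0.98986752]), np.float64(2.2737367544323206e-15))
0 (array([-0.47440491,  0.63267988,  2.20063047,  2.09511339,  0.49548067,
       -1.14984357]), np.float64(1.2363443602225742e-13))
40 [ 0.63  0.65  2.19  4.4   0.55 -2.02] 0.0
30 [ 0.54  0.62  2.17  4.45  0.36 -2.16] 0.0541
20 [ 0.4   0.59  2.03 -0.37  0.3   2.54] 0.0952
10 [ 0.4   0.62  1.97 -0.26  0.42  2.46] 0.0
0 [ 0.34  0.66  1.88 -0.    0.6   2.17] 0.0
40 [ 0.36  0.55  2.11 -0.46  0.11  2.54] 0.3525
30 [ 0.38  0.57  2.08 -0.42  0.19  2.54] 0.2181
20 [ 0.4   0.59  2.03 -0.37  0.3   2.54] 0.0952
10 [ 0.4   0.62  1.97 -0.26  0.42  2.46] 0.0
0 [0.34 0.66 1.88 0.   0.6  2.17] 0.0
40 [ 0.63  0.65  2.19  4.4   0.55 -2.02] 0.0
30 [ 0.54  0.62  2.17  4.45  0.36 -2.16] 0.0541
20 [ 0.45  0.61  2.16  4.45  0.2  -2.23] 0.1221
10 [ 0.4   0.62  2.15  4.45  0.11 -2.26] 0.2141
0 [ 0.4   0.64  2.14  4.45  0.11 -2.24] 0.3755
```

```bash
python3 - <<'E'
s=open("kin.py").read()
s=s.replace("d1,a1,L2,d4,a3,d6=L","d1,a1,L2,d4,a3,d6,b=L").replace("A@[a1,0,0]","A@[a1,b,0]").replace("[160,0,430,430,0,250]","[160,0,430,430,0,250,0]")
open("kin.py","w").write(s)
E
cat > paths.py <<'E'
from kin import *
L,f=fitL();print(L.round(1),f.round(2))
C=pose2(*CAD)
H=np.diag([-1.,-1,1,1])
def cp(x,z,th): return C@pilepose(x,0,z,0,np.radians(th))
rng=np.random.default_rng(0)
def sols(M):
    o=[]
    for i in range(60):
        q,e=ik(M,L,LO+(HI-LO)*rng.random(6)*[1,1,1,1,1,1])
        if e<1e-4 and not any(np.abs(q-p).max()<.05 for p in o):o.append(q)
    return o
if __name__=="__main__":
  for h in (0,1):
    K_=H if h else np.eye(4)
    print("half",h)
    for q in sols(grip(pilepose(*PILE))@K_): print(" pile",q.round(2))
    for th in (40,35,30,20,10,0):
        for q in sols(grip(cp(0,24+50*np.sin(np.radians(th)),th))@K_): print(" cad",th,q.round(2))
E
python3 paths.py
```

```text
[305.3  -2.7 569.2 484.6  76.4 281.6  11.8] [-0.09 -0.02 -0.02  0.13  0.27  0.16 -0.13 -0.17 -0.15  0.29 -0.01  0.28
  0.11  0.15  0.06  0.02]
half 0
 pile [-0.46  0.64  2.19  2.11  0.49 -1.15]
 cad 40 [ 0.55  0.66  2.18  4.31  0.53 -2.  ]
 cad 10 [ 0.37  0.64  1.98 -0.27  0.4   2.44]
 cad 0 [0.32 0.68 1.89 0.   0.57 2.15]
half 1
 pile [-0.46  0.64  2.19  2.11  0.49  1.99]
 cad 40 [0.55 0.66 2.18 4.31 0.53 1.14]
 cad 20 [ 0.43  0.62  2.06 -0.87  0.29 -0.07]
 cad 10 [ 0.37  0.64  1.98 -0.27  0.4  -0.7 ]
 cad 0 [ 0.32  0.68  1.89 -0.    0.57 -0.99]
```

```bash
cat >> h.py <<'E'
def grip2(M,delta,deep=5,back=0,half=1):
    G=np.eye(4);G[:3,:3]=M[:3,:3]@R.from_euler("y",np.radians(delta)).as_matrix()@np.diag([1,-1,-1])
    if half: G[:3,:3]=G[:3,:3]@np.diag([-1,-1,1])
    G[:3,3]=M[:3,3]+G[:3,2]*(deep-back);return G
E
python3 - <<'E'
from paths import *
for h in (0,1):
  for de in (15,20,25):
    print("half",h,"delta",de)
    for b in (0,80):
      for q in sols(grip2(pilepose(*PILE),de,half=h,back=b)): print(" pile",b,q.round(2))
    for th in (40,35,20,0):
        for q in sols(grip2(cp(0,24+50*np.sin(np.radians(th)),th),de,half=h)): print(" cad",th,q.round(2))
E
```

```text
[305.3  -2.7 569.2 484.6  76.4 281.6  11.8] [-0.09 -0.02 -0.02  0.13  0.27  0.16 -0.13 -0.17 -0.15  0.29 -0.01  0.28
  0.11  0.15  0.06  0.02]
half 0 delta 15
 pile 0 [-0.38  0.58  2.08  1.16  0.26 -0.12]
 pile 80 [-0.42  0.4   2.13  0.81  0.36  0.2 ]
 cad 20 [ 0.34  0.63  1.94 -0.1   0.5   2.26]
 cad 0 [0.26 0.74 1.75 0.17 0.88 1.96]
half 0 delta 20
 pile 0 [-0.35  0.58  2.04  0.7   0.29  0.35]
 pile 80 [-0.38  0.4   2.07  0.5   0.42  0.53]
 cad 20 [0.32 0.65 1.89 0.   0.6  2.15]
 cad 0 [0.24 0.77 1.71 0.2  0.98 1.93]
half 0 delta 25
 pile 0 [-0.33  0.58  2.    0.39  0.36  0.67]
 pile 80 [-0.35  0.42  2.02  0.29  0.51  0.76]
 cad 35 [ 0.37  0.6   1.98 -0.24  0.43  2.41]
 cad 20 [0.3  0.66 1.85 0.07 0.7  2.07]
 cad 0 [0.22 0.8  1.66 0.22 1.08 1.9 ]
half 1 delta 15
 cad 40 [ 0.46  0.6   2.09 -1.2   0.3   0.28]
 cad 35 [ 0.43  0.6   2.06 -0.81  0.3  -0.13]
 cad 20 [ 0.34  0.63  1.94 -0.1   0.5  -0.88]
 cad 0 [ 0.26  0.74  1.75  0.17  0.88 -1.18]
half 1 delta 20
 cad 40 [ 0.43  0.59  2.06 -0.79  0.31 -0.15]
 cad 35 [ 0.4   0.59  2.02 -0.47  0.35 -0.49]
 cad 20 [ 0.32  0.65  1.89 -0.    0.6  -0.99]
 cad 0 [ 0.24  0.77  1.71  0.2   0.98 -1.21]
half 1 delta 25
 pile 0 [-0.33  0.58  2.    0.39  0.36 -2.47]
 pile 80 [-0.35  0.42  2.02  0.29  0.51 -2.38]
 cad 40 [ 0.4   0.59  2.02 -0.46  0.36 -0.5 ]
 cad 35 [ 0.37  0.6   1.98 -0.24  0.43 -0.73]
 cad 20 [ 0.3   0.66  1.85  0.07  0.7  -1.07]
 cad 0 [ 0.22  0.8   1.66  0.22  1.08 -1.24]
```

```bash
python3 - <<'E'
from paths import *
q=r.sense()["joint_pos"]
G=grip2(pilepose(*PILE),22,deep=3.5,back=75,half=0)
print(G.round(2)); print(ik(G,L,q))
plan(G,1)
for th in (33,31,20,10,0): print(th,ik(grip2(cp(0,24+50*np.sin(np.radians(th)),th),22,deep=3.5,half=0),L,[.35,.6,1.95,-.2,.4,2.3]))
E
```

```text
[305.3  -2.7 569.2 484.6  76.4 281.6  11.8] [-0.09 -0.02 -0.02  0.13  0.27  0.16 -0.13 -0.17 -0.15  0.29 -0.01  0.28
  0.11  0.15  0.06  0.02]
[[ 9.3000e-01  2.2000e-01  3.0000e-01  5.2824e+02]
 [ 2.1000e-01 -9.8000e-01  7.0000e-02 -1.3943e+02]
 [ 3.1000e-01  0.0000e+00 -9.5000e-01  1.3260e+02]
 [ 0.0000e+00  0.0000e+00  0.0000e+00  1.0000e+00]]
(array([-0.36838173,  0.41525072,  2.04991389,  0.40992438,  0.44523098,
        0.63111746]), np.float64(4.547473508864641e-15))
d=71.9 a=15.1 n=2
{"turn": [-0.006, -0.04, -0.011], "xyz": [0.006, 0.116, 0.03], "gripper": 1}, {"turn": [-0.007, -0.04, -0.011], "xyz": [0.006, 0.116, 0.031], "gripper": 1}, 
33 (array([ 0.37622977,  0.59731466,  1.98727626, -0.28293512,  0.41637367,
        2.45508707]), np.float64(4.3755645460796293e-10))
31 (array([ 0.36527425,  0.60316971,  1.97064311, -0.21184144,  0.4485594 ,
        2.37863448]), np.float64(1.7934407641378047e-11))
20 (array([0.30986778, 0.64990446, 1.87466793, 0.031107  , 0.64670314,
       2.11255949]), np.float64(4.9918527044360334e-12))
10 (array([0.26683743, 0.71012174, 1.78235625, 0.14062061, 0.83606846,
       1.99050405]), np.float64(2.2737367544323206e-15))
0 (array([0.23063823, 0.78305458, 1.68691479, 0.2069413 , 1.02408665,
       1.91909713]), np.float64(8.093081760307542e-13))
```

>>> carry_out([
  {"turn":[-0.003,-0.02,-0.005],"xyz":[0.003,0.058,0.015],"gripper":1},
  {"turn":[-0.003,-0.02,-0.006],"xyz":[0.003,0.058,0.015],"gripper":1},
  {"turn":[-0.003,-0.02,-0.005],"xyz":[0.003,0.058,0.015],"gripper":1},
  {"turn":[-0.003,-0.02,-0.006],"xyz":[0.003,0.058,0.015],"gripper":1},
  {"turn":[0,0,0],"xyz":[0,0,0],"gripper":1},
])

```text
time: 5.88
eef_pos: [530.9, -139.5, 135.6]
orientation: [-0.015, 0.981, 0.112, 0.155]
contact_force: [-0.9, 0.6, -0.5]
grip_width: 0.997
```

```bash
python3 - <<'E'
from paths import *
print(r.sense()["joint_pos"].round(3));addsamp()
plan(grip2(pilepose(*PILE),22,deep=3.5,back=75,half=0),1)
E
```

```text
[305.3  -2.7 569.2 484.6  76.4 281.6  11.8] [-0.09 -0.02 -0.02  0.13  0.27  0.16 -0.13 -0.17 -0.15  0.29 -0.01  0.28
  0.11  0.15  0.06  0.02]
[-0.365  0.413  2.044  0.396  0.45   0.641]
d=4.0 a=0.5 n=1
{"turn": [0.001, 0.0, 0.002], "xyz": [-0.011, -0.002, 0.007], "gripper": 1},
```

>>> carry_out([
  {"turn":[0.001,0.0,0.002],"xyz":[-0.011,-0.002,0.007],"gripper":1},
  {"turn":[0,0,0],"xyz":[0,0,0],"gripper":1},
])

```text
time: 6.12
eef_pos: [527.2, -137.7, 132.4]
orientation: [-0.018, 0.982, 0.109, 0.155]
contact_force: [0.3, -0.2, -0.6]
grip_width: 1.001
```

```bash
python3 - <<'E'
from paths import *
plan(grip2(pilepose(*PILE),22,deep=3.5,back=0,half=0),1,n=3)
v=view("wrist","pics/w6.png");a=cv2.imread("pics/w6.png")
P=np.array([[x,y,z] for x in(50,-50) for y in (30,-30) for z in (12,-12)])
for q in proj(v,tf(pilepose(*PILE),P)): cv2.circle(a,tuple(np.round(q).astype(int).tolist()),2,(0,255,255),1)
cv2.imwrite("pics/w6o.png",cv2.resize(a[50:330,130:450],None,fx=2,fy=2))
E
```

```text
[308.7  -1.2 565.9 484.6  77.  281.4  11.9] [-0.02  0.02 -0.    0.19  0.29  0.17 -0.19 -0.13 -0.09 -0.01 -0.12 -0.08
  0.3  -0.    0.27  0.11  0.15  0.06  0.02]
d=75.1 a=0.1 n=3
{"turn": [-0.0, -0.0, 0.0], "xyz": [0.001, 0.002, 0.083], "gripper": 1}, {"turn": [-0.0, -0.0, 0.0], "xyz": [0.0, 0.002, 0.084], "gripper": 1}, {"turn": [-0.0, -0.0, 0.0], "xyz": [0.001, 0.003, 0.083], "gripper": 1},
```

View pics/w6o.png

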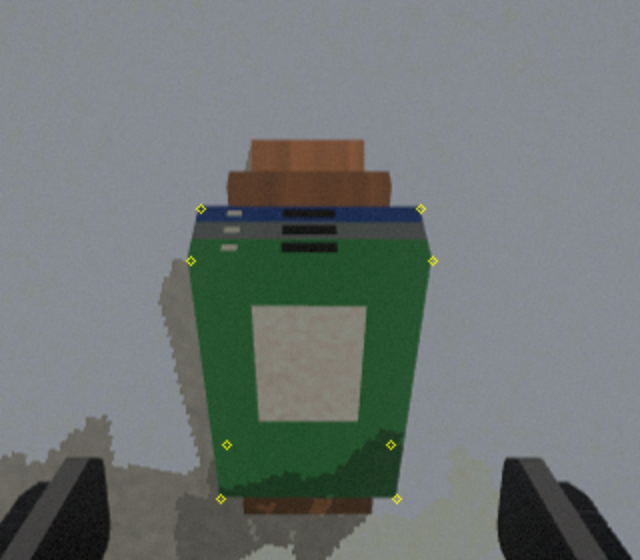

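Overlay corners (yellow) sit on the pile's corners within about a pixel. Descending.

>>> carry_out([
  {"turn":[0,0,0],"xyz":[0.001,0.002,0.083],"gripper":1},
  {"turn":[0,0,0],"xyz":[0,0.002,0.084],"gripper":1},
  {"turn":[0,0,0],"xyz":[0.001,0.003,0.083],"gripper":1},
  {"turn":[0,0,0],"xyz":[0,0,0],"gripper":1},
])

```text
time: 6.68
eef_pos: [550.3, -133.6, 60.5]
orientation: [-0.018, 0.982, 0.108, 0.156]
contact_force: [0.1, 0.7, -0.4]
grip_width: 1.005
```

```bash
python3 - <<'E'
from paths import *
plan(grip2(pilepose(*PILE),22,deep=3.5,back=0,half=0),1,n=1)
v=view("wrist","pics/w7.png");view("side","pics/s7.png")
a=cv2.imread("pics/s7.png");b=cv2.imread("pics/w7.png")
cv2.imwrite("pics/j7.png",np.hstack([cv2.resize(a[200:300,200:320],(480,400)),cv2.resize(b[120:420,160:400],(320,400))]))
E
```

```text
[308.7  -1.2 565.9 484.6  77.  281.4  11.9] [-0.02  0.02 -0.    0.19  0.29  0.17 -0.19 -0.13 -0.09 -0.01 -0.12 -0.08
  0.3  -0.    0.27  0.11  0.15  0.06  0.02]
d=1.2 a=0.1 n=1
{"turn": [-0.0, -0.0, -0.0], "xyz": [0.002, 0.003, -0.002], "gripper": 1},
```

View pics/j7.png

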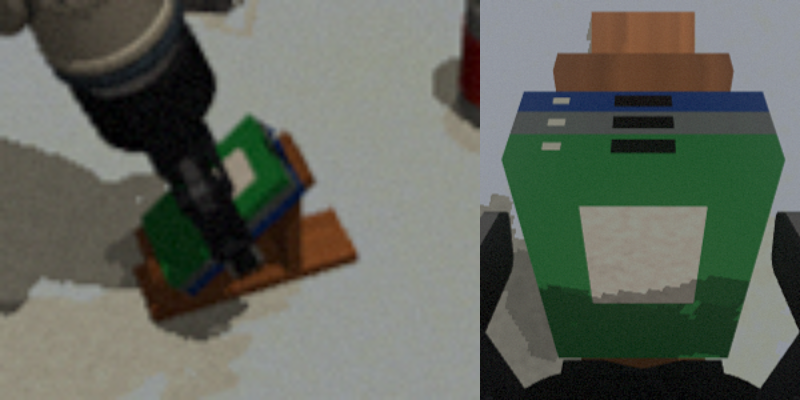

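>>> carry_out([
  {"turn":[0,0,0],"xyz":[0.002,0.003,-0.002],"gripper":0.9},
  {"turn":[0,0,0],"xyz":[0,0,0],"gripper":0.3},
  {"turn":[0,0,0],"xyz":[0,0,0],"gripper":0.2},
  {"turn":[0,0,0],"xyz":[0,0,0],"gripper":0.1},
  {"turn":[0,0,0],"xyz":[0,0,0],"gripper":0},
], force=60)

```text
time: 7.4
eef_pos: [551.5, -135.2, 65.7]
orientation: [-0.017, 0.981, 0.108, 0.158]
contact_force: [0.4, 0.0, -1.9]
grip_width: 0.691
```

>>> carry_out([
  {"turn":[0,0,0],"xyz":[0,0,0],"gripper":-0.2},
  {"turn":[0,0,0],"xyz":[0,0,0],"gripper":-0.2},
  {"turn":[0,0,0],"xyz":[0,0,0],"gripper":-0.2},
])

```text
time: 7.78
eef_pos: [551.5, -135.2, 65.5]
orientation: [-0.017, 0.981, 0.108, 0.158]
contact_force: [-0.3, 0.0, -1.6]
grip_width: 0.69
```

```bash
python3 - <<'E'
from paths import *
s=r.sense();print(s["grip_width"],s["contact_force"],s["torque"])
print((np.linalg.inv(pilepose(*PILE))@tool(s)).round(3))
v=view("wrist","pics/w8.png")
E
```

```text
[308.7  -1.2 565.9 484.6  77.  281.4  11.9] [-0.02  0.02 -0.    0.19  0.29  0.17 -0.19 -0.13 -0.09 -0.01 -0.12 -0.08
  0.3  -0.    0.27  0.11  0.15  0.06  0.02]
0.689570063008528 [-0.30429487  0.02993733 -1.6382876 ] [-0.03789173  0.20941335 -0.02902688]
[[ 9.290e-01  1.000e-03 -3.690e-01  1.721e+00]
 [-0.000e+00 -1.000e+00 -2.000e-03 -9.910e-01]
 [-3.690e-01  2.000e-03 -9.290e-01 -2.940e-01]
 [ 0.000e+00  0.000e+00  0.000e+00  1.000e+00]]
```

View pics/w8.png

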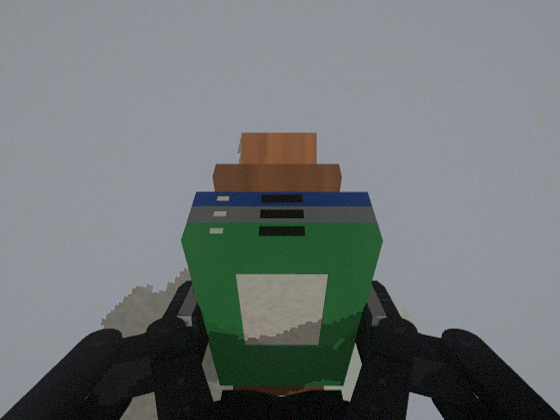

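```bash
python3 - <<'E'
from paths import *
s=r.sense();print(fk(s["joint_pos"],L)[:3,3],s["eef_pos"],s["joint_pos"].round(4),s["joint_efforts"].round(1))
w=load("pics/w8.npz")
P=np.array([[50,30,12],[50,-30,12],[50,30,-12],[50,-30,-12],[-50,30,12],[-50,-30,12]])
U=np.array([[182,240],[382,240],[196,192],[369,192],[222,386],[341,386]],float)
T=tool(s);Tc=np.linalg.inv(T)
def f(p):
    M=pilepose(*p[:4],slope=p[4]);e=(proj(w,tf(M,P))-U);e[4:]*=.5;return e.ravel()
z=least_squares(f,[549.8,-134.6,64.6,.22,.7]);print(z.x.round(3),z.fun.round(1))
E
```

```text
[308.7  -1.2 565.9 484.6  77.  281.4  11.9] [-0.02  0.02 -0.    0.19  0.29  0.17 -0.19 -0.13 -0.09 -0.01 -0.12 -0.08
  0.3  -0.    0.27  0.11  0.15  0.06  0.02]
[ 551.88320694 -135.52764438   65.15280262] [ 551.47198082 -135.257894     65.47596171] [-0.3446  0.5675  2.0251  0.5568  0.3214  0.4957] [ -0.1 -51.5 -14.8   0.4  -0.7   0. ]
[ 5.50505e+02 -1.35686e+02  6.60150e+01  2.19000e-01  6.97000e-01] [-0.3  0.2  0.9  0.3  0.8 -0.4 -1.5 -0.2 -1.  -0.1  1.1 -0.1]
```

```bash
python3 - <<'E'
from paths import *
view("side","pics/s9.png")
a=cv2.imread("pics/s9.png");cv2.imwrite("pics/s9z.png",cv2.resize(cv2.convertScaleAbs(a[220:290,225:305],alpha=1.8),None,fx=8,fy=8,interpolation=cv2.INTER_CUBIC))
E
```

```text
[308.7  -1.2 565.9 484.6  77.  281.4  11.9] [-0.02  0.02 -0.    0.19  0.29  0.17 -0.19 -0.13 -0.09 -0.01 -0.12 -0.08
  0.3  -0.    0.27  0.11  0.15  0.06  0.02]
```

View pics/s9z.png

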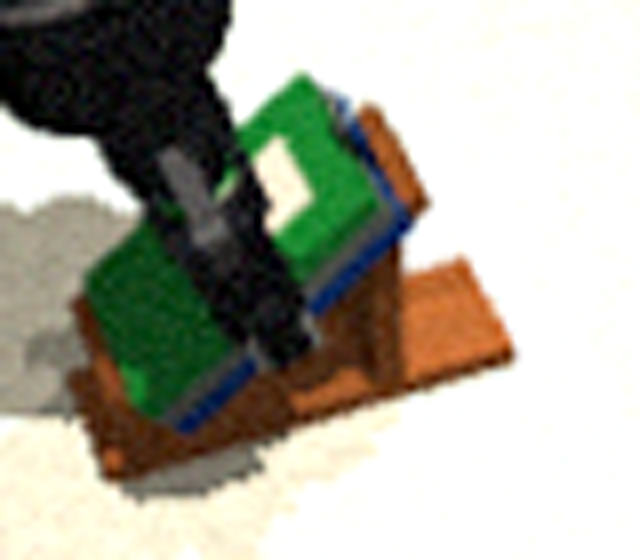

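>>> carry_out([
  {"turn":[0,0,0],"xyz":[0.006,0,-0.02],"gripper":-0.2},
  {"turn":[0,0,0],"xyz":[0.012,0,-0.04],"gripper":-0.2},
  {"turn":[0,0,0],"xyz":[0.025,0,-0.08],"gripper":-0.2},
  {"turn":[0,0,0],"xyz":[0.03,0,-0.1],"gripper":-0.2},
  {"turn":[0,0,0],"xyz":[0,0,0],"gripper":-0.2},
])

```text
time: 8.5
eef_pos: [548.8, -135.5, 143.2]
orientation: [-0.017, 0.981, 0.108, 0.157]
contact_force: [-0.2, -0.2, -2.7]
grip_width: 0.689
```

```bash
python3 - <<'E'
from paths import *
view("side","pics/s10.png");view("wrist","pics/w10.png")
a=cv2.imread("pics/s10.png");b=cv2.imread("pics/w10.png")
cv2.imwrite("pics/j10.png",np.hstack([cv2.resize(cv2.convertScaleAbs(a[180:290,220:310],alpha=1.6),(360,440)),cv2.resize(b[150:420,150:420],(440,440))]))
s=r.sense();print(s["contact_force"],s["torque"],s["grip_width"],s["time"])
E
```

```text
[308.7  -1.2 565.9 484.6  77.  281.4  11.9] [-0.02  0.02 -0.    0.19  0.29  0.17 -0.19 -0.13 -0.09 -0.01 -0.12 -0.08
  0.3  -0.    0.27  0.11  0.15  0.06  0.02]
[ 0.2440251  -0.15010557 -2.01494469] [-0.08472627  0.24762394 -0.00473663] 0.6885453631602525 8.6
```

View pics/j10.png

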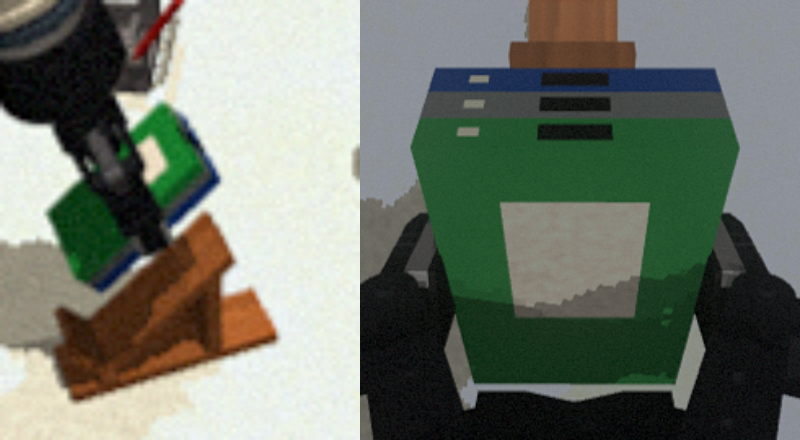

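```bash
python3 - <<'E' 2>&1 | tail -12
from paths import *
P=np.array([[50,30,12],[50,-30,12],[50,30,-12],[50,-30,-12],[-50,30,12],[-50,-30,12]])
for n,U in (("w8",[[182,240],[382,240],[196,192],[369,192],[222,386],[341,386]]),("w10",[[181.3,240.2],[382.5,240.2],[196,191.7],[367.8,191.7],[219.3,385],[344.5,385]])):
    w=load(f"pics/{n}.npz");U=np.array(U,float)
    d=r.grab_frame("wrist"); tc=d["tool_from_camera"];v=dict(T=tc,k=w["k"])
    def pt(p):
        M=np.eye(4);M[:3,:3]=R.from_euler("zyx",[p[3],p[4],p[5]]).as_matrix()@np.diag([1,-1,-1]);M[:3,3]=p[:3];return M
    z=least_squares(lambda p:(proj(v,tf(pt(p),P))-U).ravel(),[0,0,0,0,0,0]);print(n,z.x[:3].round(2),np.degrees(z.x[3:]).round(2),z.fun.round(1))
s8=np.array([551.47198082,-135.257894,65.47596171])
T=np.eye(4);T[:3,:3]=tool(r.sense())[:3,:3];T[:3,3]=s8
print((np.linalg.inv(T)@pilepose(*PILE)).round(3))
E
```

```text
[308.7  -1.2 565.9 484.6  77.  281.4  11.9] [-0.02  0.02 -0.    0.19  0.29  0.17 -0.19 -0.13 -0.09 -0.01 -0.12 -0.08
  0.3  -0.    0.27  0.11  0.15  0.06  0.02]
w8 [-0.94  0.24 -0.68] [ 0.08 21.6  -0.07] [-0.2  0.1  0.6  0.4  1.  -0.2 -1.7  0.  -1.9 -0.4  2.1 -0.2]
w10 [-0.61  0.25 -0.96] [-0.05 21.86 -0.08] [-0.3  0.1  0.3  0.1  0.3 -0.2 -0.3 -0.3  1.   0.1 -1.   0.2]
[[ 9.270e-01 -2.000e-03 -3.760e-01 -1.686e+00]
 [-2.000e-03 -1.000e+00 -1.000e-03 -1.004e+00]
 [-3.760e-01  2.000e-03 -9.270e-01  3.780e-01]
 [ 0.000e+00  0.000e+00  0.000e+00  1.000e+00]]
```

```bash
cat > place.py <<'E'
from paths import *
TP=np.eye(4);TP[:3,:3]=R.from_euler("y",np.radians(21.9)).as_matrix()@np.diag([1,-1,-1]);TP[:3,3]=[-1.0,0,-.6]
TPI=np.linalg.inv(TP)
def tgt(Tx,Bz,th):
    t=np.radians(th);s,c=np.sin(t),np.cos(t);Bx=Tx+24*s
    return cp(Bx+50*c-12*s,12+Bz+50*s+12*c,th)@TPI
def where():
    "pile in caddy now: Tx,Bz,th, y, yaw, roll"
    M=np.linalg.inv(C)@tool(r.sense())@TP;e=R.from_matrix(M[:3,:3]).as_euler("ZYX")
    th=-e[1];Tq=tf(M,[-50,0,12])[0];Bq=tf(M,[-50,0,-12])[0]
    s=r.sense()
    print("Tx %.1f Bz %.1f th %.1f y %.1f yaw %.2f roll %.2f | F %s M %s t %.2f w %.3f"%(Tq[0],Bq[2]-12,np.degrees(th),M[1,3],np.degrees(e[0]),np.degrees(e[2]),s["contact_force"].round(1),s["torque"].round(2),s["time"],s["grip_width"]))
E
python3 - <<'E'
from place import *
where()
M=tgt(-36.5,85,31);print(M.round(2))
t=tool(r.sense());q=r.sense()["joint_pos"]
sl=Slerp([0,1],R.from_matrix([t[:3,:3],M[:3,:3]]))
for f in np.linspace(0,1,9):
    N=np.eye(4);N[:3,:3]=sl(f).as_matrix();N[:3,3]=t[:3,3]*(1-f)+M[:3,3]*f;N[2,3]+=40*np.sin(np.pi*f)
    q,e=ik(N,L,q);print(q.round(2),round(e,4))
up=t.copy();up[2,3]+=45
plan(up,-.2)
c=plan(M,-.2,start=up,step=36)
for f in ((-36.5,3,31),(-50.5,3,31),(-51,1,20),(-51.2,1,8),(-50,0,0)): print(ik(tgt(*f),L,q)[0].round(2),ik(tgt(*f),L,q)[1])
E
```

```text
[308.7  -1.2 565.9 484.6  77.  281.4  11.9] [-0.02  0.02 -0.    0.19  0.29  0.17 -0.19 -0.13 -0.09 -0.01 -0.12 -0.08
  0.3  -0.    0.27  0.11  0.15  0.06  0.02]
Tx 64.9 Bz 86.8 th 39.8 y -302.4 yaw 27.19 roll 0.19 | F [ 0.3 -0.2 -2.1] M [-0.06  0.26  0.03] t 8.70 w 0.692
[[ 9.5000e-01 -2.5000e-01  1.5000e-01  5.3327e+02]
 [-2.5000e-01 -9.7000e-01 -4.0000e-02  1.8094e+02]
 [ 1.6000e-01  0.0000e+00 -9.9000e-01  1.3260e+02]
 [ 0.0000e+00  0.0000e+00  0.0000e+00  1.0000e+00]]
[-0.35  0.42  2.01  0.37  0.47  0.69] 0.0
[-0.26  0.38  2.02  0.27  0.48  0.93] 0.0
[-0.16  0.35  2.03  0.16  0.51  1.17] 0.0
[-0.07  0.33  2.02  0.08  0.53  1.4 ] 0.0
[0.02 0.33 2.02 0.   0.56 1.61] 0.0
[ 0.11  0.34  2.   -0.06  0.58  1.8 ] 0.0
[ 0.2   0.37  1.98 -0.1   0.6   1.98] 0.0
[ 0.28  0.41  1.96 -0.13  0.61  2.15] 0.0
[ 0.35  0.46  1.93 -0.15  0.63  2.3 ] 0.0
d=45.0 a=0.0 n=1
{"turn": [-0.0, 0.0, -0.0], "xyz": [0.046, -0.0, -0.143], "gripper": -0.2}, 
d=320.2 a=28.7 n=9
{"turn": [-0.004, -0.005, 0.016], "xyz": [0.014, -0.115, 0.025], "gripper": -0.2}, {"turn": [-0.004, -0.006, 0.017], "xyz": [0.008, -0.116
[... 197 characters left out ...]
urn": [-0.004, -0.006, 0.016], "xyz": [-0.009, -0.117, 0.019], "gripper": -0.2}, {"turn": [-0.004, -0.005, 0.016], "xyz": [-0.015, -0.116, 0.018], "gripper": -0.2}, {"turn": [-0.004, -0.005, 0.017], "xyz": [-0.02, -0.116, 0.017], "gripper": -0.2}, {"turn": [-0.004, -0.005, 0.016], "xyz": [-0.026, -0.115, 0.015], "gripper": -0.2}, {"turn": [-0.004, -0.006, 0.016], "xyz": [-0.032, -0.113, 0.015], "gripper": -0.2}, 
[ 0.35  0.61  1.95 -0.2   0.47  2.35] 9.654382219241855e-14
[ 0.37  0.6   1.97 -0.21  0.45  2.38] 1.1368683772161603e-15
[0.31 0.65 1.87 0.03 0.65 2.11] 1.319904185947962e-12
[0.26 0.72 1.76 0.15 0.88 1.97] 7.831354972436492e-10
[0.23 0.78 1.68 0.2  1.03 1.92] 1.1457921684476806e-13
```

>>> carry_out([
  {"turn":[0,0,0],"xyz":[0.023,0,-0.071],"gripper":-0.2},
  {"turn":[0,0,0],"xyz":[0.023,0,-0.071],"gripper":-0.2},
  {"turn":[-0.004,-0.005,0.016],"xyz":[0.014,-0.115,0.025],"gripper":-0.2},
  {"turn":[-0.004,-0.006,0.017],"xyz":[0.008,-0.116,0.023],"gripper":-0.2},
  {"turn":[-0.004,-0.005,0.016],"xyz":[0.002,-0.117,0.022],"gripper":-0.2},
])

```text
time: 9.32
eef_pos: [540.0, -28.6, 162.1]
orientation: [-0.01, 0.992, 0.024, 0.125]
contact_force: [-0.4, -0.5, -1.5]
grip_width: 0.691
```

>>> carry_out([
  {"turn":[-0.004,-0.005,0.017],"xyz":[-0.003,-0.116,0.015],"gripper":-0.2},
  {"turn":[-0.004,-0.006,0.016],"xyz":[-0.009,-0.117,0.015],"gripper":-0.2},
  {"turn":[-0.004,-0.005,0.016],"xyz":[-0.015,-0.116,0.015],"gripper":-0.2},
  {"turn":[0,0,0],"xyz":[0,0,0],"gripper":-0.2},
])

```text
time: 9.82
eef_pos: [532.2, 82.0, 142.5]
orientation: [0.0, 0.994, -0.055, 0.094]
contact_force: [-1.3, -0.3, -2.2]
grip_width: 0.691
```

```bash
python3 - <<'E' | tail -4
from place import *
where();addsamp()
plan(tgt(-36.5,85,31),-.2,step=36)
E
```

```text
0.3  -0.    0.27  0.11  0.15  0.06  0.02]
Tx -11.4 Bz 93.8 th 32.6 y -96.2 yaw 8.05 roll 0.67 | F [-1.3 -0.3 -2.2] M [-0.01  0.11  0.  ] t 9.82 w 0.691
d=99.5 a=8.6 n=3
{"turn": [-0.004, -0.003, 0.015], "xyz": [-0.013, -0.109, 0.01], "gripper": -0.2}, {"turn": [-0.003, -0.003, 0.015], "xyz": [-0.018, -0.109, 0.008], "gripper": -0.2}, {"turn": [-0.004, -0.003, 0.015], "xyz": [-0.023, -0.108, 0.008], "gripper": -0.2},
```

>>> carry_out([
  {"turn":[-0.004,-0.003,0.015],"xyz":[-0.013,-0.109,0.01],"gripper":-0.2},
  {"turn":[-0.003,-0.003,0.015],"xyz":[-0.018,-0.109,0.008],"gripper":-0.2},
  {"turn":[-0.004,-0.003,0.015],"xyz":[-0.023,-0.108,0.008],"gripper":-0.2},
  {"turn":[0,0,0],"xyz":[0,0,0],"gripper":-0.2},
])

```text
time: 10.32
eef_pos: [531.7, 181.1, 128.3]
orientation: [0.011, 0.989, -0.129, 0.075]
contact_force: [-0.3, -0.1, -1.2]
grip_width: 0.692
```

```bash
python3 - <<'E' | tail -5
from place import *
where();addsamp()
plan(tgt(-36.5,45,31),-.2,step=36)
v=view("wrist","pics/w11.png");s=view("side","pics/s11.png");t=view("top","pics/t11.png")
a=cv2.imread("pics/s11.png");b=cv2.imread("pics/t11.png")
cv2.imwrite("pics/j11.png",np.hstack([cv2.resize(cv2.convertScaleAbs(a[130:230,190:290],alpha=1.6),(400,400)),cv2.resize(cv2.convertScaleAbs(b[200:300,155:255],alpha=1.6),(400,400))]))
E
```

```text
[308.8  -1.1 565.8 484.6  77.  281.4  11.9] [-0.02  0.02  0.    0.19  0.29  0.17 -0.19 -0.14 -0.08 -0.02 -0.12 -0.07
  0.01  0.   -0.03  0.3  -0.    0.27  0.11  0.15  0.06  0.02]
Tx -38.2 Bz 81.0 th 30.6 y -0.3 yaw -0.05 roll -0.22 | F [-0.3 -0.1 -1.2] M [0.   0.09 0.03] t 10.32 w 0.692
d=35.7 a=0.5 n=1
{"turn": [0.001, 0.002, -0.001], "xyz": [-0.013, -0.001, 0.118], "gripper": -0.2},
```

View pics/j11.png

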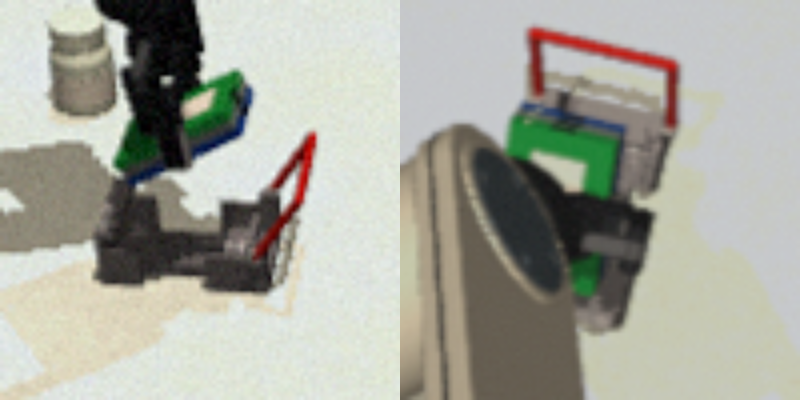

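View pics/w11.png

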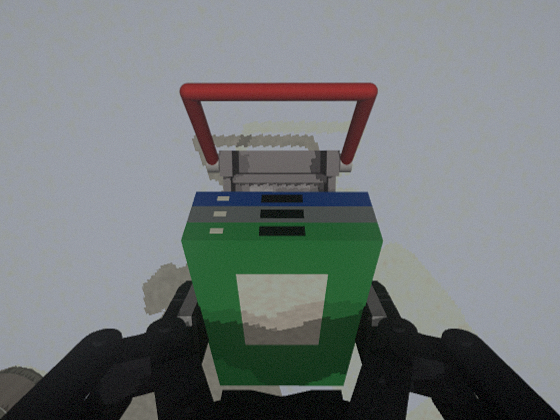

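>>> carry_out([
  {"turn":[0.001,0.002,-0.001],"xyz":[-0.006,-0.001,0.059],"gripper":-0.2},
  {"turn":[0,0,0],"xyz":[-0.006,0,0.059],"gripper":-0.2},
  {"turn":[0,0,0],"xyz":[0,0,0],"gripper":-0.2},
])

```text
time: 10.85
eef_pos: [533.0, 175.2, 91.9]
orientation: [0.011, 0.988, -0.13, 0.078]
contact_force: [-0.4, -0.4, -2.5]
grip_width: 0.694
```

```bash
python3 - <<'E' | tail -3
from place import *
where()
plan(tgt(-35.5,24,31),-.2,n=2)
E
```

```text
Tx -35.3 Bz 44.3 th 30.9 y -5.6 yaw -0.17 roll -0.12 | F [-0.4 -0.4 -2.5] M [0.04 0.13 0.01] t 10.85 w 0.694
d=21.0 a=0.3 n=2
{"turn": [0.0, 0.0, -0.001], "xyz": [-0.006, -0.009, 0.033], "gripper": -0.2}, {"turn": [0.001, 0.001, -0.0], "xyz": [-0.005, -0.01, 0.034], "gripper": -0.2},
```

>>> carry_out([
  {"turn":[0,0,-0.001],"xyz":[-0.003,-0.018,0.01],"gripper":-0.2},
  {"turn":[0.001,0,0],"xyz":[-0.004,0,0.03],"gripper":-0.2},
  {"turn":[0,0,0],"xyz":[0,0,0],"gripper":-0.2},
])

```text
time: 11.22
eef_pos: [535.0, 180.5, 79.7]
orientation: [0.009, 0.989, -0.128, 0.078]
contact_force: [-0.5, -0.3, -2.4]
grip_width: 0.694
```

```bash
python3 - <<'E' | tail -3
from place import *
where()
plan(tgt(-35.5,24,31),-.2,n=1)
print(r.sense()["joint_pos"].round(3))
E
```

```text
d=8.1 a=0.1 n=1
{"turn": [-0.001, 0.0, -0.0], "xyz": [-0.007, 0.0, 0.026], "gripper": -0.2}, 
[ 0.348  0.554  1.938 -0.177  0.525  2.324]
```

>>> carry_out([
  {"turn":[-0.001,0,0],"xyz":[-0.007,0,0.026],"gripper":-0.2},
  {"turn":[0,0,0],"xyz":[0,0,0],"gripper":-0.2},
])

```text
time: 11.48
eef_pos: [534.3, 180.9, 71.3]
orientation: [0.011, 0.989, -0.128, 0.078]
contact_force: [0.0, 0.2, -2.1]
grip_width: 0.692
```

```bash
python3 - <<'E' | tail -3
from place import *
where()
plan(tgt(-35.5,3,31),-.2,n=2)
E
```

```text
Tx -35.6 Bz 23.7 th 31.0 y 0.2 yaw -0.01 roll -0.09 | F [ 0.   0.2 -2.1] M [-0.02  0.16  0.01] t 11.47 w 0.692
d=20.7 a=0.1 n=2
{"turn": [0.0, 0.0, -0.0], "xyz": [-0.005, 0.0, 0.034], "gripper": -0.2}, {"turn": [0.0, 0.0, -0.0], "xyz": [-0.006, 0.001, 0.034], "gripper": -0.2},
```

>>> carry_out([
  {"turn":[0,0,0],"xyz":[-0.005,0,0.034],"gripper":-0.2},
  {"turn":[0,0,0],"xyz":[-0.006,0.001,0.034],"gripper":-0.2},
  {"turn":[0,0,0],"xyz":[0,0,0],"gripper":-0.2},
])

```text
time: 11.85
eef_pos: [534.1, 180.7, 49.1]
orientation: [0.011, 0.989, -0.128, 0.078]
contact_force: [-0.4, -0.6, -1.9]
grip_width: 0.695
```

```bash
python3 - <<'E' | tail -3
from place import *
where()
plan(tgt(-50,3,31),-.2,n=2)
v=view("side","pics/s12.png");a=cv2.imread("pics/s12.png");cv2.imwrite("pics/s12z.png",cv2.resize(cv2.convertScaleAbs(a[140:220,190:290],alpha=1.6),None,fx=6,fy=6,interpolation=cv2.INTER_CUBIC))
E
```

```text
Tx -35.7 Bz 1.5 th 31.0 y -0.1 yaw 0.00 roll -0.09 | F [-0.4 -0.6 -1.9] M [0.09 0.09 0.01] t 11.85 w 0.695
d=14.4 a=0.1 n=2
{"turn": [0.0, 0.0, -0.0], "xyz": [-0.023, -0.0, -0.006], "gripper": -0.2}, {"turn": [0.0, 0.0, -0.0], "xyz": [-0.023, -0.0, -0.006], "gripper": -0.2},
```

View pics/s12z.png

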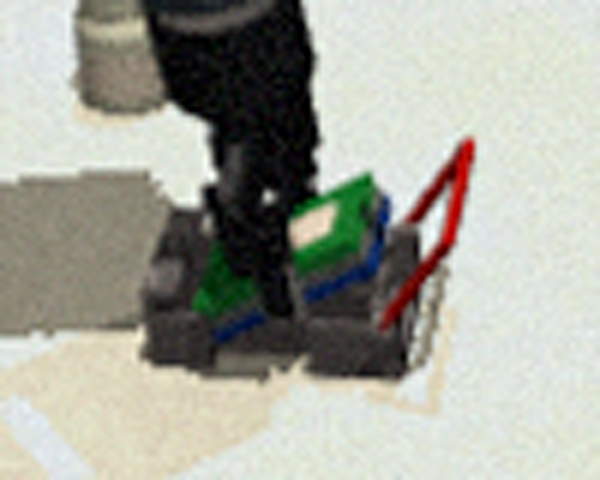

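>>> carry_out([
  {"turn":[0,0,0],"xyz":[-0.023,0,-0.005],"gripper":-0.2},
  {"turn":[0,0,0],"xyz":[-0.023,0,-0.005],"gripper":-0.2},
  {"turn":[0,0,0],"xyz":[0,0,0],"gripper":-0.2},
])

```text
time: 12.28
eef_pos: [519.7, 184.6, 50.7]
orientation: [0.011, 0.989, -0.128, 0.079]
contact_force: [0.7, -0.2, -2.3]
grip_width: 0.692
```

```bash
python3 - <<'E' | tail -3
from place import *
where()
plan(tgt(-50.8,1.5,24),-.2,n=2)
E
```

```text
Tx -50.6 Bz 3.1 th 31.0 y 0.1 yaw -0.02 roll -0.06 | F [ 0.7 -0.2 -2.3] M [ 0.02  0.08 -0.04] t 12.28 w 0.692
d=6.6 a=7.0 n=2
{"turn": [0.0, -0.019, -0.0], "xyz": [0.0, 0.0, 0.011], "gripper": -0.2}, {"turn": [0.0, -0.02, -0.0], "xyz": [0.001, 0.0, 0.011], "gripper": -0.2},
```

>>> carry_out([
  {"turn":[0,-0.019,0],"xyz":[0,0,0.011],"gripper":-0.2},
  {"turn":[0,-0.02,0],"xyz":[0.001,0,0.011],"gripper":-0.2},
  {"turn":[0,0,0],"xyz":[0,0,0],"gripper":-0.2},
])

```text
time: 12.65
eef_pos: [520.9, 185.0, 44.9]
orientation: [0.002, 0.992, -0.128, 0.017]
contact_force: [-0.4, 0.2, -2.6]
grip_width: 0.693
```

```bash
python3 - <<'E' | tail -3
from place import *
where()
plan(tgt(-50.8,1.5,16),-.2,n=2)
E
```

```text
Tx -51.0 Bz 2.2 th 23.9 y 0.8 yaw 0.02 roll 0.02 | F [-0.4  0.2 -2.6] M [0.   0.07 0.04] t 12.65 w 0.693
d=6.9 a=7.9 n=2
{"turn": [-0.0, -0.022, 0.0], "xyz": [0.001, 0.001, 0.011], "gripper": -0.2}, {"turn": [-0.0, -0.022, 0.0], "xyz": [0.002, 0.002, 0.012], "gripper": -0.2},
```

>>> carry_out([
  {"turn":[0,-0.022,0],"xyz":[0.001,0.001,0.011],"gripper":-0.2},
  {"turn":[0,-0.022,0],"xyz":[0.002,0.002,0.012],"gripper":-0.2},
  {"turn":[0,0,0],"xyz":[0,0,0],"gripper":-0.2},
])

```text
time: 13.02
eef_pos: [520.8, 183.7, 38.2]
orientation: [-0.006, 0.99, -0.128, -0.051]
contact_force: [-0.1, -0.1, -2.0]
grip_width: 0.691
```

```bash
python3 - <<'E' | tail -3
from place import *
where()
plan(tgt(-51,1.5,9),-.2,n=2)
E
```

```text
Tx -51.4 Bz 1.5 th 16.0 y -0.5 yaw 0.06 roll -0.06 | F [-0.1 -0.1 -2. ] M [-0.05 -0.09  0.02] t 13.03 w 0.691
d=5.8 a=7.0 n=2
{"turn": [0.0, -0.02, 0.0], "xyz": [0.001, -0.001, 0.01], "gripper": -0.2}, {"turn": [0.0, -0.019, 0.0], "xyz": [0.002, -0.001, 0.009], "gripper": -0.2},
```

>>> carry_out([
  {"turn":[0,-0.02,0],"xyz":[0.001,-0.001,0.01],"gripper":-0.2},
  {"turn":[0,-0.019,0],"xyz":[0.002,-0.001,0.009],"gripper":-0.2},
  {"turn":[0,0,0],"xyz":[0,0,0],"gripper":-0.2},
])

```text
time: 13.4
eef_pos: [519.6, 184.0, 32.5]
orientation: [-0.012, 0.986, -0.127, -0.11]
contact_force: [-0.1, 0.3, -1.6]
grip_width: 0.694
```

```bash
python3 - <<'E' | tail -3
from place import *
where()
plan(tgt(-50.8,1.2,4),-.2,n=2)
v=view("side","pics/s13.png");a=cv2.imread("pics/s13.png");w=view("wrist","pics/w13.png");b=cv2.imread("pics/w13.png");cv2.imwrite("pics/s13z.png",np.hstack([cv2.resize(cv2.convertScaleAbs(a[140:220,190:290],alpha=1.6),(400,320)),cv2.resize(b,(400,320))]))
E
```

```text
Tx -52.4 Bz 1.4 th 9.2 y -0.5 yaw 0.10 roll -0.24 | F [-0.1  0.3 -1.6] M [-0.04 -0.19 -0.01] t 13.40 w 0.694
d=4.8 a=5.2 n=2
{"turn": [0.001, -0.014, -0.0], "xyz": [0.003, -0.001, 0.007], "gripper": -0.2}, {"turn": [0.0, -0.015, 0.0], "xyz": [0.004, -0.001, 0.007], "gripper": -0.2},
```

View pics/s13z.png

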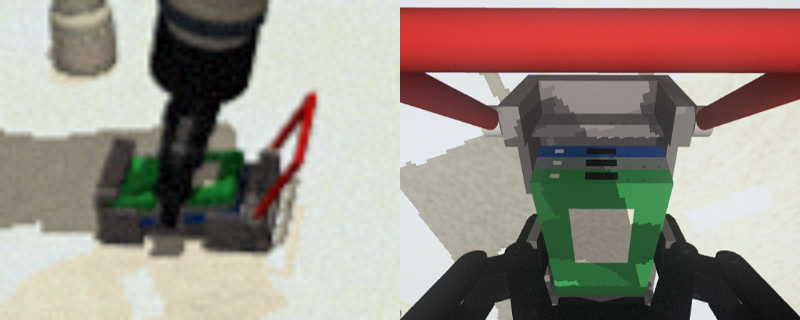

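>>> carry_out([
  {"turn":[0.001,-0.014,0],"xyz":[0.003,-0.001,0.007],"gripper":-0.2},
  {"turn":[0,-0.015,0],"xyz":[0.004,-0.001,0.007],"gripper":-0.2},
  {"turn":[0,0,0],"xyz":[0,0,0],"gripper":-0.2},
])

```text
time: 13.88
eef_pos: [519.0, 184.7, 28.8]
orientation: [-0.018, 0.98, -0.126, -0.153]
contact_force: [0.1, 0.4, -1.9]
grip_width: 0.694
```

```bash
python3 - <<'E' | tail -3
from place import *
where()
plan(tgt(-50.3,0.8,1),-.2,n=2)
w=view("wrist","pics/w14.png")
E
```

```text
Tx -52.7 Bz 2.1 th 4.1 y 0.0 yaw 0.14 roll -0.14 | F [ 0.1  0.4 -1.9] M [-0.1  -0.2   0.05] t 13.88 w 0.694
d=4.4 a=3.1 n=2
{"turn": [0.0, -0.009, 0.0], "xyz": [0.005, -0.0, 0.006], "gripper": -0.2}, {"turn": [0.001, -0.008, 0.0], "xyz": [0.005, -0.0, 0.005], "gripper": -0.2},
```

View pics/w14.png

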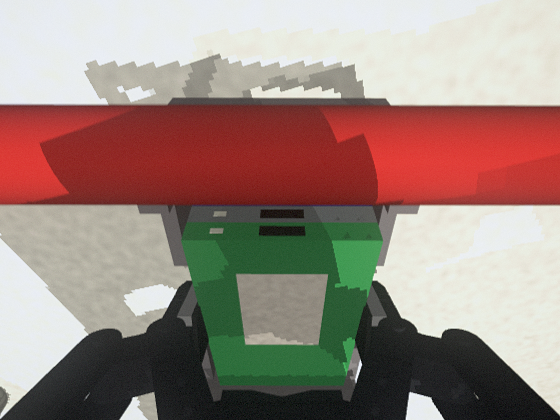

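>>> carry_out([
  {"turn":[0,-0.009,0],"xyz":[0.006,0,0.006],"gripper":-0.2},
  {"turn":[0.001,-0.008,0],"xyz":[0.006,0,0.005],"gripper":-0.2},
  {"turn":[0,0,0],"xyz":[0,0,0],"gripper":-0.2},
])

```text
time: 14.3
eef_pos: [520.5, 184.3, 24.8]
orientation: [-0.023, 0.975, -0.125, -0.18]
contact_force: [0.5, 1.1, -2.5]
grip_width: 0.694
```

```bash
python3 - <<'E' | tail -3
from place import *
where()
plan(tgt(-50.3,0.3,0),-.2,n=1)
E
```

```text
Tx -50.5 Bz 0.9 th 1.0 y 0.0 yaw 0.12 roll 0.02 | F [ 0.5  1.1 -2.5] M [-0.09 -0.27 -0.01] t 14.30 w 0.694
d=1.4 a=1.0 n=1
{"turn": [0.0, -0.006, 0.001], "xyz": [0.002, 0.0, 0.004], "gripper": -0.2},
```

>>> carry_out([
  {"turn":[0,-0.006,0],"xyz":[0.002,0,0.004],"gripper":-0.2},
  {"turn":[0,0,0],"xyz":[0,0,0],"gripper":-0.2},
])

```text
time: 14.55
eef_pos: [520.5, 184.4, 24.0]
orientation: [-0.025, 0.973, -0.125, -0.19]
contact_force: [0.2, -0.5, -0.6]
grip_width: 0.69
```

```bash
python3 - <<'E' | tail -3
from place import *
where()
view("side","pics/s15.png");a=cv2.imread("pics/s15.png");cv2.imwrite("pics/s15z.png",cv2.resize(cv2.convertScaleAbs(a[140:220,190:290],alpha=1.6),None,fx=6,fy=6,interpolation=cv2.INTER_CUBIC))
E
```

```text
-0.03 -0.01 -0.01  0.06  0.04 -0.04  0.3  -0.    0.27  0.11  0.15  0.06
  0.02]
Tx -50.3 Bz 1.1 th -0.2 y 0.1 yaw 0.11 roll 0.03 | F [ 0.2 -0.5 -0.6] M [-0.06 -0.27 -0.02] t 14.55 w 0.690
```

View pics/s15z.png

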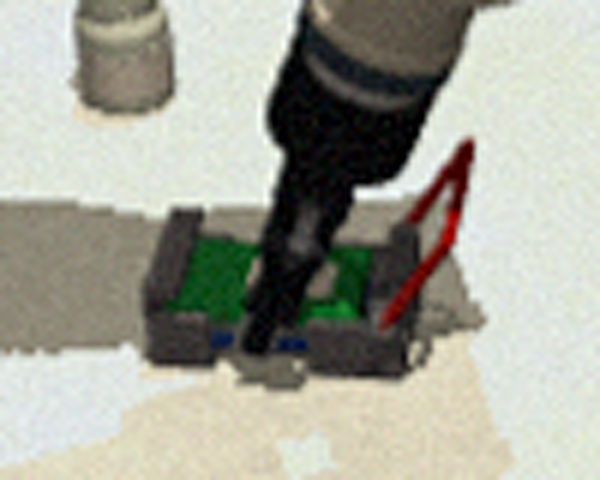

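>>> carry_out([
  {"turn":[0,0,0],"xyz":[0.001,0,0.004],"gripper":-0.2},
  {"turn":[0,0,0],"xyz":[0,0,0],"gripper":-0.2},
])

```text
time: 14.85
eef_pos: [520.6, 184.3, 24.1]
orientation: [-0.025, 0.974, -0.125, -0.19]
contact_force: [0.8, -0.2, -2.3]
grip_width: 0.692
```

```bash
python3 - <<'E' | tail -1
from place import *
where()
E
```

```text
Tx -50.2 Bz 1.2 th -0.2 y 0.1 yaw 0.12 roll 0.04 | F [ 0.8 -0.2 -2.3] M [-0.11 -0.28  0.04] t 14.85 w 0.692
```

>>> carry_out([
  {"turn":[0,0,0],"xyz":[0.002,0,0.005],"gripper":-0.2},
  {"turn":[0,0,0],"xyz":[0.001,0,0.003],"gripper":-0.2},
])

```text
time: 15.1
eef_pos: [520.7, 184.4, 23.9]
orientation: [-0.025, 0.973, -0.124, -0.19]
contact_force: [-2.7, -1.0, 8.1]
grip_width: 0.692
```

```bash
python3 - <<'E' | tail -1
from place import *
where()
E
```

```text
Tx -50.1 Bz 1.1 th -0.2 y 0.1 yaw 0.14 roll 0.07 | F [-2.7 -1.   8.1] M [-0.14  0.21  0.04] t 15.10 w 0.692
```

>>> carry_out([
  {"turn":[0,0,0],"xyz":[0,0,0],"gripper":0.6},
  {"turn":[0,0,0],"xyz":[0,0,0],"gripper":0.8},
  {"turn":[0,0,0],"xyz":[0,0,0],"gripper":0.9},
  {"turn":[0,0,0],"xyz":[0,0,0],"gripper":0.9},
])

```text
time: 15.6
eef_pos: [520.7, 184.5, 23.5]
orientation: [-0.025, 0.973, -0.125, -0.19]
contact_force: [0.1, 0.9, 0.7]
grip_width: 0.95
```

```bash
python3 - <<'E' | tail -1
from place import *
view("side","pics/s16.png");a=cv2.imread("pics/s16.png");b=(view("wrist","pics/w16.png"),cv2.imread("pics/w16.png"))[1];cv2.imwrite("pics/s16z.png",np.hstack([cv2.resize(cv2.convertScaleAbs(a[140:220,190:290],alpha=1.6),(400,320)),cv2.resize(b,(400,320))]))
where()
E
```

```text
Tx -50.1 Bz 0.7 th -0.2 y 0.2 yaw 0.14 roll 0.07 | F [ 0.3 -0.4  0.1] M [-0.03 -0.17  0.  ] t 15.70 w 0.950
```

View pics/s16z.png

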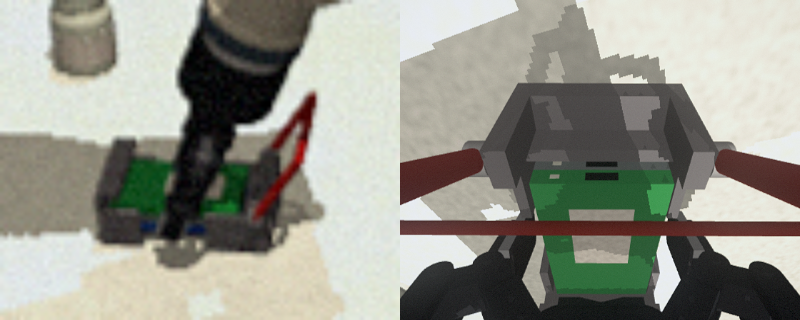

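>>> carry_out([
  {"turn":[0,0,0],"xyz":[-0.025,0,-0.055],"gripper":1},
  {"turn":[0,0,0],"xyz":[-0.05,0,-0.1],"gripper":1},
  {"turn":[0,0.02,0],"xyz":[-0.06,0,-0.12],"gripper":1},
  {"turn":[0,0.03,0],"xyz":[-0.06,0,-0.14],"gripper":1},
  {"turn":[0,0,0],"xyz":[0,0,0],"gripper":1},
])

```text
time: 16.32
eef_pos: [511.3, 187.1, 168.8]
orientation: [-0.015, 0.986, -0.126, -0.11]
contact_force: [-0.0, 0.1, 0.2]
grip_width: 1.004
```

```bash
python3 - <<'E' | tail -1
from place import *
where();print((np.linalg.inv(C)@tool(r.sense())).round(2))
view("side","pics/s17.png");a=cv2.imread("pics/s17.png");b=(view("wrist","pics/w17.png"),cv2.imread("pics/w17.png"))[1];cv2.imwrite("pics/s17z.png",np.hstack([cv2.resize(cv2.convertScaleAbs(a[130:230,190:290],alpha=1.6),(400,400)),cv2.resize(b[:300,100:400],(400,400))]))
E
```

```text
[  0.     0.     0.     1.  ]]
```

View pics/s17z.png

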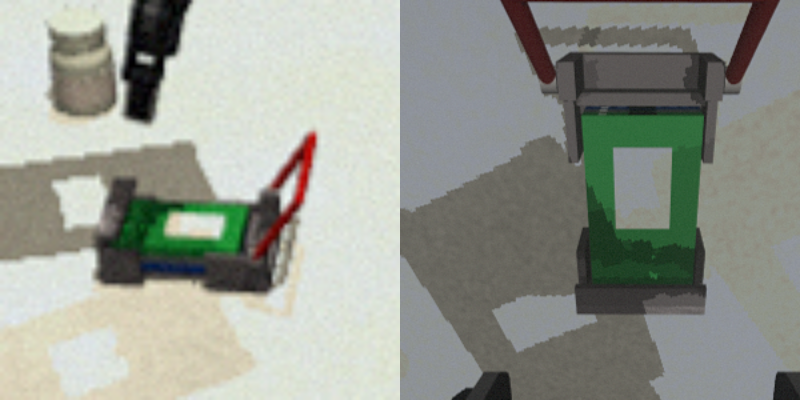

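```bash
cat > bail.py <<'E'
from place import *
def bt(x,z,tilt=0,y=0):
    M=np.eye(4);M[:3,:3]=R.from_euler("y",-np.radians(tilt)).as_matrix()@np.diag([1,-1,-1]);M[:3,3]=[x,y,z];return C@M
def wb():
    s=r.sense();M=np.linalg.inv(C)@tool(s);print("caddy xyz",M[:3,3].round(1),"axes z",M[:3,2].round(3),"F(caddy)",(C[:3,:3].T@s["contact_force"]).round(1),"w %.2f t %.2f"%(s["grip_width"],s["time"]))
E
python3 - <<'E' | tail -16
from bail import *
wb();q=r.sense()["joint_pos"]
for p in ((145,165),(145,102),(116,102),(36,92),(2,64)): 
    q1,e=ik(bt(*p),L,q);print(p,q1.round(2),e)
a=plan(bt(145,168),-1,step=50)
E
```

```text
[ 3.104e+02 -5.000e-01  5.643e+02  4.847e+02  7.720e+01  2.815e+02
  1.190e+01] [-0.03  0.02  0.01  0.25  0.28  0.16 -0.2  -0.13 -0.07 -0.09 -0.09 -0.04
 -0.03 -0.01 -0.01  0.06  0.04 -0.04  0.3  -0.    0.27  0.11  0.15  0.06
  0.02]
caddy xyz [ -9.9  -0.5 165.5] axes z [-0.226 -0.    -0.974] F(caddy) [-1.1 -0.6 -0.5] w 1.00 t 16.43
(145, 165) [0.2  0.59 1.56 0.   0.99 2.03] 2.870592652470805e-14
(145, 102) [0.2  0.67 1.59 0.   0.88 2.03] 2.2737367544323206e-15
(116, 102) [0.22 0.64 1.65 0.   0.85 2.05] 5.777800965247986e-16
(36, 92) [0.29 0.58 1.81 0.   0.75 2.11] 3.3600095162554854e-14
(2, 64) [0.32 0.6  1.88 0.   0.66 2.15] 1.6475573200152735e-12
d=154.9 a=13.1 n=4
{"turn": [0.0, 0.018, 0.0], "xyz": [0.125, -0.0, -0.031], "gripper": -1}, {"turn": [0.0, 0.018, 0.0], "xyz": [0.127, -0.001, -0.024], "gripper": -1}, {"turn": [0.0, 0.018, 0.0], "xyz": [0.128, 0.0, -0.017], "gripper": -1}, {"turn": [0.0, 0.019, 0.0], "xyz": [0.129, -0.0, -0.01], "gripper": -1},
```

>>> carry_out([
  {"turn":[0,0.018,0],"xyz":[0.125,0,-0.031],"gripper":-1},
  {"turn":[0,0.018,0],"xyz":[0.127,0,-0.024],"gripper":-1},
  {"turn":[0,0.018,0],"xyz":[0.128,0,-0.017],"gripper":-1},
  {"turn":[0,0.019,0],"xyz":[0.129,0,-0.01],"gripper":-1},
  {"turn":[0,0,0],"xyz":[0,0,0],"gripper":-1},
], force=40)

```text
time: 17.05
eef_pos: [661.6, 144.1, 160.4]
orientation: [0.003, 0.992, -0.128, -0.003]
contact_force: [0.2, -0.3, -0.2]
grip_width: -0.002
```

>>> carry_out([
  {"turn":[0,0,0],"xyz":[0,0,0],"gripper":-1},
  {"turn":[0,0,0],"xyz":[0,0,0],"gripper":-1},
])

```text
time: 17.3
eef_pos: [659.4, 143.8, 157.8]
orientation: [0.003, 0.992, -0.128, -0.007]
contact_force: [0.9, -0.6, 0.2]
grip_width: 0.001
```

```bash
python3 - <<'E' | tail -3
from bail import *
wb();plan(bt(145,102),-1,step=35)
view("side","pics/s18.png");a=cv2.imread("pics/s18.png");b=(view("wrist","pics/w18.png"),cv2.imread("pics/w18.png"))[1];cv2.imwrite("pics/s18z.png",np.hstack([cv2.resize(cv2.convertScaleAbs(a[130:230,190:290],alpha=1.6),(400,400)),cv2.resize(b,(400,400))]))
E
```

```text
caddy xyz [145.   -3.9 157.8] axes z [-0.012 -0.008 -1.   ] F(caddy) [ 1.  -0.3  0.2] w 0.00 t 17.30
d=55.9 a=0.8 n=2
{"turn": [0.001, 0.002, -0.0], "xyz": [0.001, -0.007, 0.093], "gripper": -1}, {"turn": [0.002, 0.002, -0.0], "xyz": [0.001, -0.007, 0.093], "gripper": -1},
```

View pics/s18z.png

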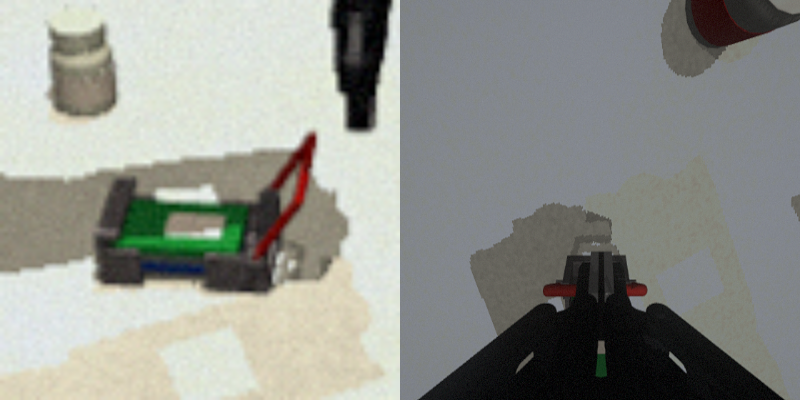

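>>> carry_out([
  {"turn":[0.001,0.002,0],"xyz":[0.001,-0.007,0.093],"gripper":-1},
  {"turn":[0.002,0.002,0],"xyz":[0.001,-0.007,0.093],"gripper":-1},
  {"turn":[0,0,0],"xyz":[-0.04,0,0],"gripper":-1},
  {"turn":[0,0,0],"xyz":[0,0,0],"gripper":-1},
])

```text
time: 17.9
eef_pos: [647.9, 151.9, 103.2]
orientation: [-0.001, 0.992, -0.128, 0.001]
contact_force: [0.4, 0.3, 0.3]
grip_width: -0.003
```

```bash
python3 - <<'E' | tail -3
from bail import *
wb()
view("side","pics/s19.png");a=cv2.imread("pics/s19.png");cv2.imwrite("pics/s19z.png",cv2.resize(cv2.convertScaleAbs(a[130:230,190:290],alpha=1.6),(500,500),interpolation=cv2.INTER_CUBIC))
E
```

```text
-0.03 -0.01 -0.01  0.06  0.04 -0.04  0.3  -0.    0.27  0.11  0.15  0.06
  0.02]
caddy xyz [131.8   1.  103.2] axes z [ 0.002  0.002 -1.   ] F(caddy) [0.3 0.4 0.3] w -0.00 t 17.90
```

View pics/s19z.png

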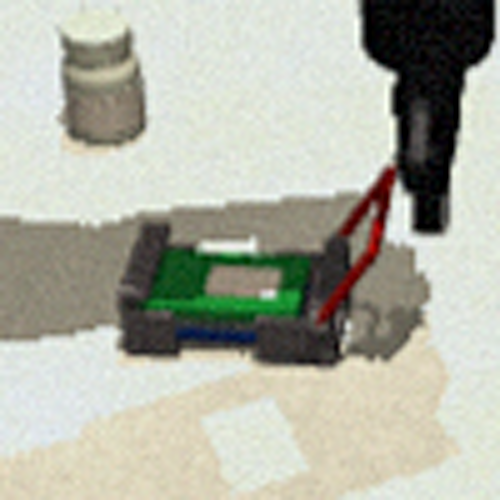

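>>> carry_out([
  {"turn":[0,0,0],"xyz":[-0.055,0,-0.005],"gripper":-1},
  {"turn":[0,0,0],"xyz":[-0.055,0,-0.01],"gripper":-1},
  {"turn":[0,0,0],"xyz":[-0.055,0,-0.012],"gripper":-1},
])

```text
time: 18.32
eef_pos: [600.6, 165.1, 114.8]
orientation: [-0.002, 0.992, -0.128, 0.005]
contact_force: [2.1, 0.2, -0.5]
grip_width: -0.004
```

```bash
python3 - <<'E' | tail -1
from bail import *
wb()
view("side","pics/s20.png");a=cv2.imread("pics/s20.png");cv2.imwrite("pics/s20z.png",cv2.resize(cv2.convertScaleAbs(a[130:230,190:290],alpha=1.6),(500,500),interpolation=cv2.INTER_CUBIC))
E
```

```text
caddy xyz [ 82.7   1.8 114.8] axes z [ 0.009  0.006 -1.   ] F(caddy) [ 2.   0.8 -0.5] w -0.00 t 18.32
```

View pics/s20z.png

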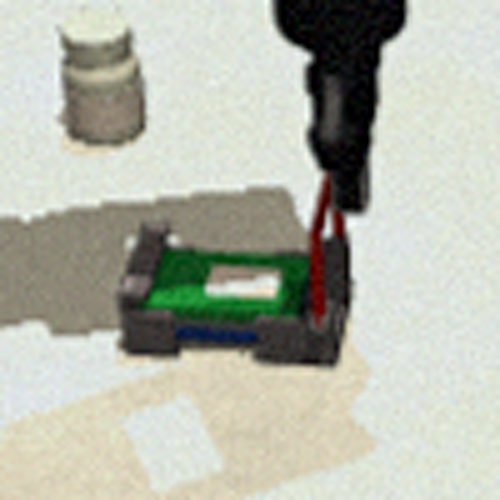

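>>> carry_out([
  {"turn":[0,0,0],"xyz":[-0.042,0,0.012],"gripper":-1},
  {"turn":[0,0,0],"xyz":[-0.04,0,0.018],"gripper":-1},
  {"turn":[0,0,0],"xyz":[-0.028,0,0.018],"gripper":-1},
  {"turn":[0,0,0],"xyz":[-0.028,0,0.02],"gripper":-1},
  {"turn":[0,0,0],"xyz":[-0.02,0,0.018],"gripper":-1},
])

```text
time: 19.0
eef_pos: [550.2, 178.7, 87.2]
orientation: [-0.002, 0.992, -0.128, 0.005]
contact_force: [6.6, -2.8, -3.3]
grip_width: -0.002
```

```bash
python3 - <<'E' | tail -1
from bail import *
wb()
view("side","pics/s21.png");a=cv2.imread("pics/s21.png");cv2.imwrite("pics/s21z.png",cv2.resize(cv2.convertScaleAbs(a[130:230,190:290],alpha=1.6),(500,500),interpolation=cv2.INTER_CUBIC))
E
```

```text
caddy xyz [30.6  2.1 87.2] axes z [ 0.009  0.006 -1.   ] F(caddy) [ 7.1 -1.  -3.3] w -0.00 t 19.00
```

View pics/s21z.png

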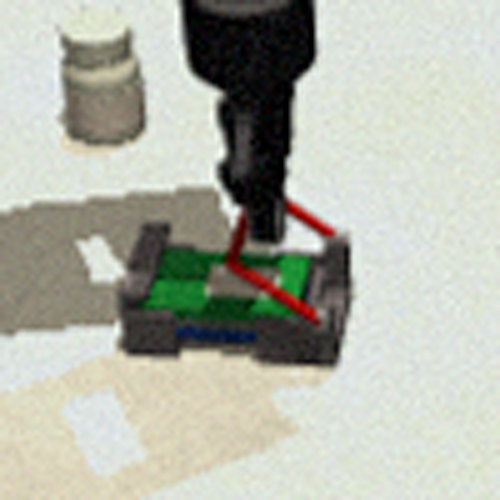

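>>> carry_out([
  {"turn":[0,0,0],"xyz":[0.05,0,0],"gripper":-1},
  {"turn":[0,0,0],"xyz":[0.01,0,-0.06],"gripper":-1},
  {"turn":[0,0,0],"xyz":[0,0,-0.06],"gripper":-1},
  {"turn":[0,0,0],"xyz":[-0.06,0.005,0],"gripper":-1},
  {"turn":[0,0,0],"xyz":[-0.06,0,0],"gripper":-1},
])

```text
time: 19.68
eef_pos: [530.4, 181.4, 124.8]
orientation: [-0.002, 0.992, -0.128, 0.004]
contact_force: [0.0, -0.9, -1.3]
grip_width: -0.001
```

```bash
python3 - <<'E' | tail -1
from bail import *
wb()
view("side","pics/s22.png");a=cv2.imread("pics/s22.png");cv2.imwrite("pics/s22z.png",cv2.resize(cv2.convertScaleAbs(a[130:230,190:290],alpha=1.6),(500,500),interpolation=cv2.INTER_CUBIC))
E
```

```text
caddy xyz [ 10.7  -0.3 124.8] axes z [ 0.007  0.005 -1.   ] F(caddy) [ 0.2 -0.8 -1.3] w -0.00 t 19.68
```

View pics/s22z.png

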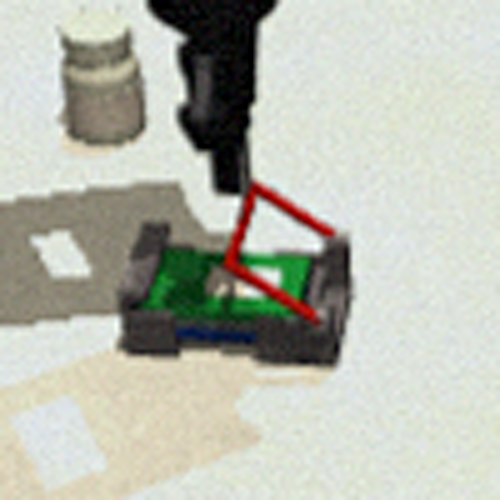

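>>> carry_out([
  {"turn":[0,0,0],"xyz":[0.006,0,0.05],"gripper":-1},
  {"turn":[0,0,0],"xyz":[0,0,0.05],"gripper":-1},
  {"turn":[0,0,0],"xyz":[-0.008,0,0.04],"gripper":-1},
  {"turn":[0,0,0],"xyz":[-0.008,0,0.03],"gripper":-1},
])

```text
time: 20.23
eef_pos: [523.7, 183.1, 69.4]
orientation: [-0.001, 0.992, -0.128, 0.002]
contact_force: [0.9, 0.2, 1.9]
grip_width: 0.002
```

```bash
python3 - <<'E' | tail -1
from bail import *
wb()
view("side","pics/s23.png");a=cv2.imread("pics/s23.png");cv2.imwrite("pics/s23z.png",cv2.resize(cv2.convertScaleAbs(a[130:230,190:290],alpha=1.6),(500,500),interpolation=cv2.INTER_CUBIC))
E
```

```text
caddy xyz [ 3.8 -0.4 69.4] axes z [ 0.003  0.003 -1.   ] F(caddy) [0.9 0.4 1.9] w 0.00 t 20.23
```

View pics/s23z.png

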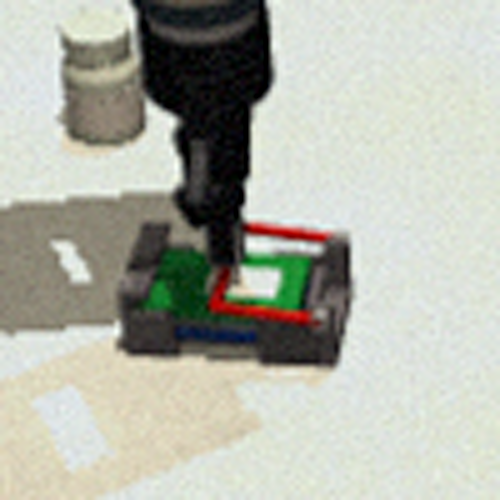

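>>> carry_out([
  {"turn":[0,0,0],"xyz":[-0.003,0,0.01],"gripper":-1},
  {"turn":[0,0,0],"xyz":[0,0,0.01],"gripper":-1},
  {"turn":[0,0,0],"xyz":[0,0,0.004],"gripper":-1},
])

```text
time: 20.65
eef_pos: [522.3, 183.2, 63.1]
orientation: [-0.001, 0.992, -0.128, 0.001]
contact_force: [-6.8, -2.2, 21.9]
grip_width: -0.002
```

```bash
python3 - <<'E' | tail -1
from bail import *
wb()
E
```

```text
caddy xyz [ 2.5 -0.6 63.1] axes z [ 0.001  0.002 -1.   ] F(caddy) [-6.  -3.8 21.9] w -0.00 t 20.65
```

>>> carry_out([
  {"turn":[0,0,0],"xyz":[0,0,-0.03],"gripper":-1},
  {"turn":[0,0,0],"xyz":[0,0,-0.12],"gripper":-1},
  {"turn":[0,0,0],"xyz":[-0.1,0,-0.15],"gripper":-1},
  {"turn":[0,0,0],"xyz":[-0.1,0,-0.15],"gripper":-1},
  {"turn":[0,0,0],"xyz":[0,0,0],"gripper":-1},
])

```text
time: 21.28
eef_pos: [464.0, 198.5, 203.3]
orientation: [-0.002, 0.992, -0.128, 0.002]
contact_force: [0.0, -0.9, -1.2]
grip_width: -0.001
```

```bash
python3 - <<'E' | tail -4
from bail import *
wb()
v=view("side","pics/s24.png");a=cv2.imread("pics/s24.png");w=view("wrist","pics/w24.png");b=cv2.imread("pics/w24.png")
cv2.imwrite("pics/s24z.png",np.hstack([cv2.resize(cv2.convertScaleAbs(a[140:220,200:280],alpha=1.6),(400,400),interpolation=cv2.INTER_CUBIC),cv2.resize(b[:,70:490],(400,400))]))
for an in (0,.05,.1,.2):
    p=tf(C,[[67-65*np.cos(an),y,41+65*np.sin(an)] for y in (42,-42)]);print(an,proj(w,p).round(1).tolist(),proj(v,p).round(1).tolist())
E
```

```text
0 [[228.1, 125.3], [331.9, 125.3]] [[237.4, 176.8], [232.5, 192.8]]
0.05 [[227.5, 125.5], [332.5, 125.5]] [[237.3, 176.0], [232.4, 192.0]]
0.1 [[226.8, 125.5], [333.1, 125.5]] [[237.3, 175.2], [232.4, 191.2]]
0.2 [[225.5, 124.9], [334.3, 124.9]] [[237.5, 173.6], [232.6, 189.5]]
```

View pics/s24z.png

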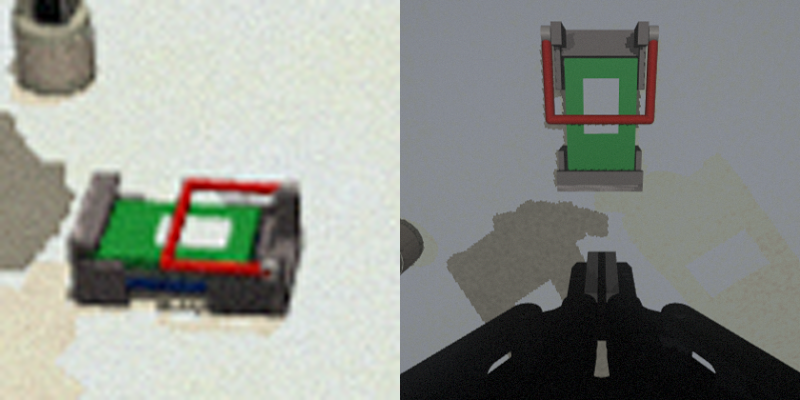

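View pics/w24.png

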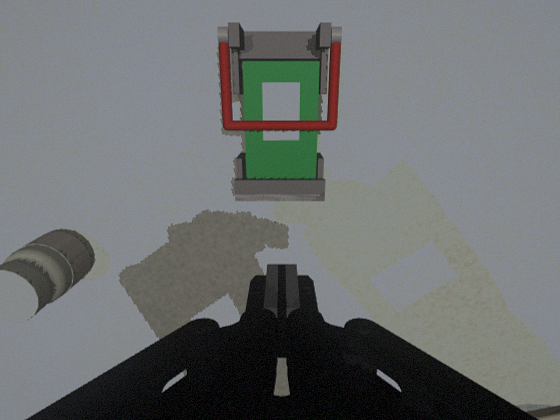

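```bash
python3 - <<'E'
from h import *
for n in ("side","top"):
    view(n,f"pics/{n}F.png");a=cv2.imread(f"pics/{n}1.png").astype(int);b=cv2.imread(f"pics/{n}F.png").astype(int)
    for k,(x,y) in (dict(can=(327,210),jar=(209,148),mug=(200,385)) if n=="side" else dict(can=(274,152),jar=(100,286),mug=(465,293))).items():
        A=a[y-18:y+18,x-18:x+18];B=b[y-18:y+18,x-18:x+18]
        (dx,dy),rs=cv2.phaseCorrelate(A.mean(2).astype(np.float32),B.mean(2).astype(np.float32));print(n,k,round(dx,2),round(dy,2),round(rs,2))
print(r.sense()["time"],r.sense()["contact_force"])
E
```

```text
side can 0.12 -0.04 0.98
side jar 0.15 0.87 0.3
side mug -0.08 -0.0 0.99
top can -0.02 -0.01 1.0
top jar -22.82 -17.3 0.03
top mug -0.03 0.04 0.99
21.475 [1.01516854 0.18538721 0.44919048]
```

View pics/topF.png

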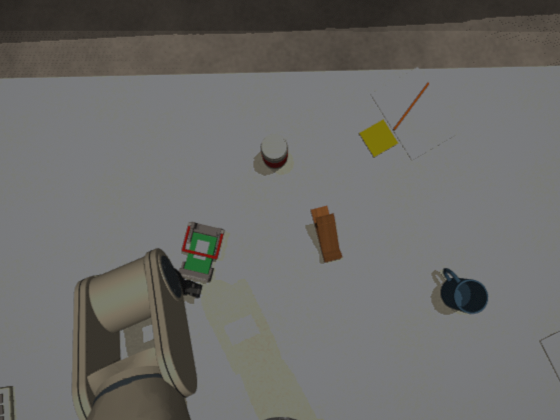

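>>> carry_out([
  {"turn":[0,0,0],"xyz":[0,0.1,-0.1],"gripper":-1},
  {"turn":[0,0,0],"xyz":[0,0.17,0],"gripper":-1},
  {"turn":[0,0,0],"xyz":[0,0.17,0],"gripper":-1},
  {"turn":[0,0,0],"xyz":[0,0.17,0],"gripper":-1},
  {"turn":[0,0,0],"xyz":[0,0,0],"gripper":-1},
])

```text
time: 22.1
eef_pos: [416.2, 14.2, 223.7]
orientation: [0.002, 0.992, -0.129, -0.006]
contact_force: [1.2, 0.1, -1.7]
grip_width: 0.004
```

```bash
python3 - <<'E'
from h import *
for n in ("side","top"):
    view(n,f"pics/{n}G.png");a=cv2.imread(f"pics/{n}1.png").astype(int);b=cv2.imread(f"pics/{n}G.png").astype(int)
    for k,(x,y) in (dict(can=(327,210),jar=(209,148),mug=(200,385)) if n=="side" else dict(can=(274,152),jar=(100,286),mug=(465,293))).items():
        A=a[y-18:y+18,x-18:x+18];B=b[y-18:y+18,x-18:x+18]
        (dx,dy),rs=cv2.phaseCorrelate(A.mean(2).astype(np.float32),B.mean(2).astype(np.float32));print(n,k,round(dx,2),round(dy,2),round(rs,2))
s=cv2.imread("pics/sideG.png");t=cv2.imread("pics/topG.png")
cv2.imwrite("pics/jG.png",np.hstack([cv2.resize(cv2.convertScaleAbs(s[120:220,190:290],alpha=1.5),(400,400),interpolation=cv2.INTER_CUBIC),cv2.resize(cv2.convertScaleAbs(t[200:300,155:255],alpha=1.6),(400,400),interpolation=cv2.INTER_CUBIC)]))
E
```

```text
side can 0.05 0.01 0.99
side jar 0.07 0.2 0.51
side mug 0.02 0.14 0.99
top can -0.08 0.02 1.0
top jar -0.03 -0.01 0.98
top mug -0.02 0.01 1.01
```

View pics/jG.png

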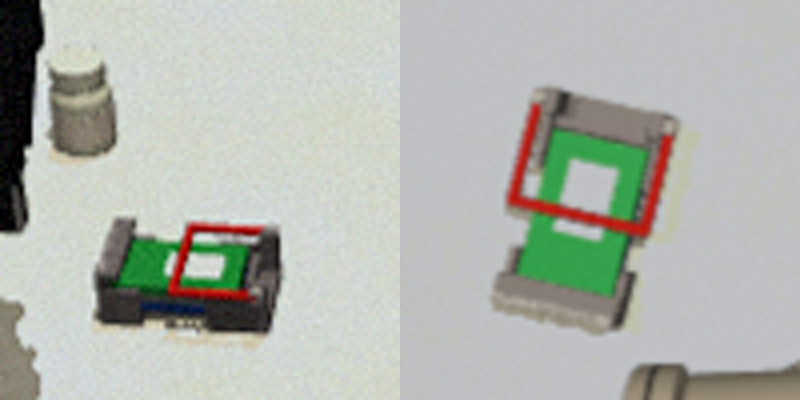

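The pile lies flat under the shut bail, nothing else has moved, and the arm is clear, so I'm handing in.

```bash
python3 -c "
from workcell import r
print(r.close_job())"
```

```text
the job is handed in; nothing more can be done
None
```

The job is done and handed in at about 22 s. The three drives lie flat in the grey caddy with one end under the lip, and the red bail is shut over them.

- **Lift:** I gripped the pile across its width over all three layers and lifted it off the rest in one go. The layers stayed flush in the wrist view. I tilted the gripper 22° relative to the pile, because the wrist joints could not have followed the whole tilt-in with a square grip.
- **Placing:** The low end went under the lip at 31° without touching it, and I laid the pile flat until it rested on the floor at about 8 N. I then let go.
- **Bail:** I pushed the bar over with the closed fingers and pressed it to its end stop at 22 N.

**Last checks:**
- In the side view the bar's ends lie within about 1 pixel of where a fully shut bail should appear.
- In the top view the can, jar and mug show no shift, under 0.1 pixel.
- The jar's side-view match was weak (0.5). I put that down to shadow and the arm being close by, as its top view matched cleanly (0.98).
- The gripper was clear of everything at hand-in.

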